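# Pack lopsided cup trophies in a transit case

## Robot

A 6-joint arm with a two-finger parallel gripper is mounted at the origin on the work surface. World frame = base frame: x ahead of the robot, y to its left, z up, the work surface at z = 0. Lengths are in m, angles in degrees, forces in N, time in s.
With the tool pointing down it reaches from about 0.4 to 0.825 m from the base axis. Payload 7 kg.
Tool frame: the origin (TCP) lies at the centre of the arm's flange, where the gripper is bolted on; the fingertips stand 178 mm ahead of it and the grasp point (between the pads) lies ahead of it (ctrl.grip_depth is the z of the grasp point in the tool frame, in m); z points along the fingers, x is the direction in which the jaws open and shut, and the axes are right-handed (so a half turn about z gives the same grasp; the last joint's range is limited). The gripper opens to 88 mm and grips with 3 to 60 N. Pads are 19 mm wide; open, the fingers measure 130 mm over their backs; the gripper's body (78 mm by 193 mm) begins 47 mm behind the grasp point.
Start: joints at [88.642, 20.546, 0.682, 0, -70.136, -16.507], TCP at [0.207, 0.642, 0.405] pointing down, gripper open.
Joint ranges: [-176.03, 176.03], [-82.01, 121.73], [-58.28, 71.71], [-173.87, 95.51], [-174.79, -0.11], [-173.66, 173.66]. Speed limits (degrees/s): [136.94, 136.94, 172.46, 180, 180, 180].

## Interface

Orientations are given as [roll, pitch, yaw] about the fixed x, y, z axes, in that order (R = Rz(yaw) Ry(pitch) Rx(roll)).
In Python, from plant import ctrl gives the robot as it stands.
- The arm moves only by the tool carry_out, never from a script. Its arguments are lists of equal length, an entry for each row: "linear": the shift along the tool's x, y, z in cm, a list of three; "twist": the turn about the tool's z in degrees. In form: {"linear": [[tx, ty, tz], ...], "twist": [twist, ...]}. A call has 1 to 12 rows; each row is the pose to reach, as a shift and turn from the pose measured when the call began, along the tool's axes at that moment; what a row does not reach only later rows make up. A row lasts 1/12 s, in which the tool goes at most 41.7 mm and 7.16 degrees, less where a joint would pass 70% of its speed; a pose out of reach is approached as far as the arm can. A call with a gripper value outside its range is refused whole. "fingers" is the gripper's target within -1 to 1 (fully open at 1, half-way at 0, shut at -1), set as the call begins (left out, the last holds). The fingers move at their own pace and stop on an object; the grip force is fixed at half the most. Time passes only in rows, so rows that repeat a pose let the fingers close. It gives the time, the measured TCP pose, the force and the opening at its end, in the units of the state.
- ctrl.get_obs(): the state, without advancing time (a new reading comes with each control period).
- ctrl.snapshot(name): name is "scene" or "top"; returns the picture (420x560x3 uint8, blue, green, red); there is no depth.
- ctrl.camera_params(name): a dict with "fovy" (degrees; the focal length in pixels is half the picture's height over the tangent of half this angle, whatever the lens; pixels are square), "cx", "cy" (the principal point, pixels), "eye" and "rotation" of the camera in the world. Camera axes: x right, y down, z forward; pixel columns grow to the right and rows downward; lengths in m; the calibration is good to about 2 mm. A picture is of the moment at which its call begins. camera_params takes no time and is no camera call.
- ctrl.close_job(): hands the job in, once; it reports no verdict.
The state is a dict: "clock": time; "joint_pos": joint angles; "qvel": joint speeds; "tau": joint torques, N m; "tool_pos": TCP position; "orientation": TCP orientation; "force": force on the tool from outside, world axes, zero at the start; "moment": the same for the moment, N m; "opening": finger opening in m.
Only numpy, scipy, OpenCV 4.12 (cv2) and the standard library are available. Lean on these libraries where they do the work, as an engineer would, in place of code of your own. Each camera call takes 0.05 s, during which the arm holds its last target.

## Task

Pack every cup trophy lying on the bench into the grey transit case: fold the lid back to fully open, lay each trophy in a lane of its own with its stone base at the open front and its cup slid in under the fixed cover, then fold the lid fully shut. They look alike but their bases and cups are solid or hollow, so make a small trial lift and shift your grip along the column until the trophy hangs level before carrying it: no trophy may be carried hanging at a slant. Leave everything else on the bench where it is.

Things in the scene. Friction and masses are not known exactly. Their poses are not given: they have to be found in the camera images.
- trophy_a: cup trophy lying on its side, 260 mm long, may be absent: pale stone cube base (50 mm) at its -x end, round steel column 20 mm in diameter from x -80 to +60 mm, cup 50 mm across at its +x end. Origin on the column's axis halfway along, 25 mm above what it lies on; x runs base to cup. 0.38 to 0.97 kg, cup and base hollow or solid (cannot be seen): balance point anywhere from x +20 to -60 mm
- trophy_a_cup (a point): centre of the cup's mouth, +130 mm along the trophy's own x
- trophy_a_foot (a point): centre of the base's bottom face, -130 mm along the trophy's own x. The column is polished and slippery: a light grip (under 30 N) may lose it. Gripped well off balance, the trophy pivots in the fingers or loads the wrist with a moment, heavy end down
- trophy_b: cup trophy lying on its side, 260 mm long, may be absent: pale stone cube base (50 mm) at its -x end, round steel column 20 mm in diameter from x -80 to +60 mm, cup 50 mm across at its +x end. Origin on the column's axis halfway along, 25 mm above what it lies on; x runs base to cup. 0.38 to 0.97 kg, cup and base hollow or solid (cannot be seen): balance point anywhere from x +20 to -60 mm
- trophy_b_cup (a point): centre of the cup's mouth, +130 mm along the trophy's own x
- trophy_b_foot (a point): centre of the base's bottom face, -130 mm along the trophy's own x. The column is polished and slippery: a light grip (under 30 N) may lose it. Gripped well off balance, the trophy pivots in the fingers or loads the wrist with a moment, heavy end down
- trophy_c: cup trophy lying on its side, 260 mm long, may be absent: pale stone cube base (50 mm) at its -x end, round steel column 20 mm in diameter from x -80 to +60 mm, cup 50 mm across at its +x end. Origin on the column's axis halfway along, 25 mm above what it lies on; x runs base to cup. 0.38 to 0.97 kg, cup and base hollow or solid (cannot be seen): balance point anywhere from x +20 to -60 mm
- trophy_c_cup (a point): centre of the cup's mouth, +130 mm along the trophy's own x
- trophy_c_foot (a point): centre of the base's bottom face, -130 mm along the trophy's own x. The column is polished and slippery: a light grip (under 30 N) may lose it. Gripped well off balance, the trophy pivots in the fingers or loads the wrist with a moment, heavy end down
- case: flat grey steel case, fixed, 300 mm long in its x (front -x towards the robot), 262 mm wide in y, 94 mm high; origin at the centre of its underside, floor 8 mm thick. Inside it runs from x -140 to +140 mm. Side walls 6 mm thick, 58 mm high; 94 under the cover, 88 at the front corner posts (x -150 to -140). Three lanes along x. A packed trophy has its origin 33 mm above the case's underside and can shift 10 mm fore and aft
- lane_left (a point): point on the case floor at the middle of that lane (case x 0, y +81.5, z 8 mm); axes as the case's
- lane_mid (a point): point on the case floor at the middle of that lane (case x 0, y 0, z 8 mm); axes as the case's. Rubber strips 6 mm thick, 16 mm above the floor, part the lanes at case y +-39 mm, only at the front (x -140 to -90) and back (x 110 to 140)
- lane_right (a point): point on the case floor at the middle of that lane (case x 0, y -81.5, z 8 mm); axes as the case's
- sill (a point): middle of the top of the front sill (case x -145, y 0, z 16 mm): 10 mm thick, 8 mm above the floor; the front is open above it. The back wall stands 30 mm above the floor
- cover_edge (a point): middle of the front lower edge of the fixed cover (case x 75, y 0, z 88 mm), which roofs the lanes from x 75 to 150 mm; underside 80 mm above the floor, 6 mm thick. The lid's hinge line runs along this edge, parallel to the case's y; does not move with the lid
- lid (a joint): lid angle (rad): 0 shut flat, flush with the fixed cover; grows as it opens upward; 1.57 upright; 1.75 fully open against its stop, leaning back. Stiff hinge, stays where left, takes 0.3 to 0.9 N m; starts at 1.05 to 1.35, leaning over the lanes. Panel 6 mm thick, 250 mm wide, 225 mm from hinge to free edge, no handle: push near the edge
- lid_edge (a point): middle of the lid's free edge, half-way through its thickness; moves with the lid. Push from the front to open, from behind and above to shut
- plate_tray: bystander: shallow aluminium tray, 150 x 100 x 30, sizes in mm; origin at its underside. Leave it
- tape_roll: bystander: cardboard ring lying flat, 90 across, 25 high, sizes in mm; origin at its underside. Leave it
- glue: bystander: standing white bottle, 40 across, 110 high, sizes in mm; origin at its underside. Leave it
- driver: bystander: screwdriver lying flat. Leave it
- plate_stack: bystander: flat brass block of plates, 70 x 50 x 18, sizes in mm; origin at its underside. Leave it
- pen_cup: bystander: white cup, 70 across, 90 high, sizes in mm; origin at its underside. Leave it
- brush: bystander: brush lying flat. Leave it

How it is judged (in metres and radians):
On the way, in this order (a step that is already met when the one before it is completed fails the run):
1. the lid stands open past upright (value of joint lid above 1.6 rad), for 0.2 s.
2. every trophy present lies in a lane of the case, cup under the cover (z of each of trophy_a, trophy_b, trophy_c in the frame of case below 0.038 m and x of trophy_a in the frame of case between -0.02 and 0.02 m and y of trophy_a in the frame of case between -0.11 and 0.11 m and x of each of trophy_a_cup, trophy_b_cup, trophy_c_cup in the frame of case above 0.09 m and x of trophy_b in the frame of case between -0.02 and 0.02 m and y of trophy_b in the frame of case between -0.11 and 0.11 m and x of trophy_c in the frame of case between -0.02 and 0.02 m and y of trophy_c in the frame of case between -0.11 and 0.11 m), for 0.2 s.
3. the lid is shut (value of joint lid below 0.06 rad), for 0.2 s.
At the end, for the whole second after the job is handed in: Every trophy present lies flat on the case floor in a lane (origin within 20 mm of the case's middle lengthwise and under 38 mm above its underside), cup towards the back under the cover, at rest, and the lid is shut to within 0.06 rad (all of step 2 and linear speed of each of trophy_a, trophy_b, trophy_c below 0.03 m/s and value of joint lid below 0.06 rad); the robot touches nothing.
It fails at once if a trophy carried more than 10 degrees off level (judged once its origin is over 0.12 m above the bench) ((height (world z) of trophy_a above 0.12 m and (angle between trophy_a's own x axis and vertical below 1.396 rad or angle between trophy_a's own x axis and vertical above 1.746 rad)) or (height (world z) of trophy_b above 0.12 m and (angle between trophy_b's own x axis and vertical below 1.396 rad or angle between trophy_b's own x axis and vertical above 1.746 rad)) or (height (world z) of trophy_c above 0.12 m and (angle between trophy_c's own x axis and vertical below 1.396 rad or angle between trophy_c's own x axis and vertical above 1.746 rad))).
It fails at once if a bystander moved more than 5 cm (distance of any of plate_tray, tape_roll, glue, driver, plate_stack, pen_cup, brush from where it was at the start of the episode above 0.05 m).
Of trophy_a, trophy_b, trophy_c only 2 to 3 are there at a start; the rules pass over those that are not, and their reading is None.
At some moment in a run one of trophy_a, trophy_b, trophy_c may be knocked a few centimetres aside while the robot is not near it.
It also fails if it takes over 210 s, if anything falls off the work surface, if the arm or the gripper's body presses on something with over 40 N, if the wrist force passes 120 N, or if a joint passes its speed limit or range.

## Working session

There is one attempt and no reset: what is moved stays moved. The work goes in short steps, Python scripts to look and compute and a tool call to move; the robot and the scene stay as the last step left them, time stands still between calls to the robot, and variables do not carry over. Pictures are saved under pics/ and viewed, and the job is handed in when it is done.

Besides the shell and the picture viewer there is one more tool, called after ">>>" in YAML: its name, and indented under it one key for each argument. carry_out: Moves the arm, as the interface text tells. Its arguments: {"type":"object","properties":{"linear":{"type":"array","items":{"type":"array","items":{"type":"number"}}},"twist":{"type":"array","items":{"type":"number"}},"fingers":{"type":"number"}},"required":["linear","twist"]}

```bash
ls; mkdir -p pics
python3 - <<'E'
from plant import ctrl
import cv2
print(ctrl.get_obs()); print(ctrl.grip_depth)
for n in("scene","top"):
    print(ctrl.camera_params(n)); cv2.imwrite(f"pics/{n}0.png",ctrl.snapshot(n))
E
```

```text
pics
{'clock': 0.0, 'joint_pos': array([ 8.86423963e+01,  2.05903232e+01,  6.34634206e-01, -1.95915332e-02,
       -7.01349739e+01, -1.65061912e+01]), 'qvel': array([ 0.07837273,  0.03501017, -0.0876889 , -0.02877784,  0.04637392,
       -0.00181991]), 'tau': array([-3.94483031e-04, -5.82716274e+01,  2.93054366e+01,  6.99729323e+00,
        7.06183855e-03, -1.61405947e-04]), 'tool_pos': array([0.20701083, 0.64227376, 0.4037432 ]), 'orientation': array([-1.79991897e+02, -9.21596770e-02, -1.07870473e+02]), 'force': array([-0.12221127,  0.10840447,  0.66509603]), 'moment': array([ 0.05060294, -0.01488834,  0.00691731]), 'opening': 0.08729249842582645}
0.1593
{'fovy': 48.38823214092595, 'cx': 277.29799148381824, 'cy': 205.02864050244995, 'eye': array([0.85783974, 0.648119  , 1.0688992 ]), 'rotation': array([-141.19162619,    0.90481362,  152.61383874])}
{'fovy': 56.213968872552385, 'cx': 279.6611208766042, 'cy': 214.95974524961332, 'eye': array([ 0.37953135, -0.04530808,  1.15992025]), 'rotation': array([-173.00691813,   -0.17884253,  -89.15719148])}
```

View pics/scene0.png

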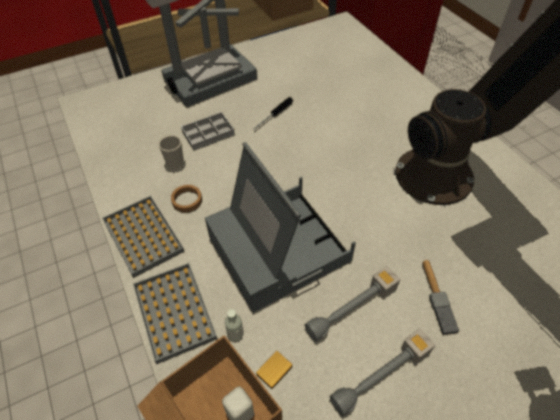

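View pics/top0.png

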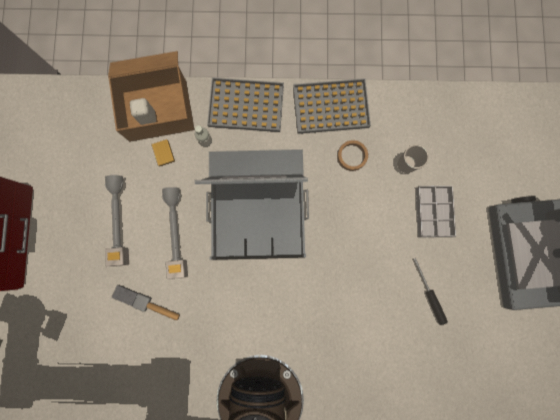

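The pictures show two trophies, at top (115,220) and (173,232), with bases toward the robot. The case is at (257,205) with its lid part-open. I'll write helpers and measure.

```bash
cat > h.py <<'E'
from plant import ctrl
import numpy as np, cv2
from scipy.spatial.transform import Rotation as R
def cam(n):
    p=ctrl.camera_params(n); f=210/np.tan(np.radians(p['fovy']/2))
    return f,p['cx'],p['cy'],np.array(p['eye']),R.from_euler('xyz',p['rotation'],degrees=True).as_matrix()
def ray(n,uv):
    f,cx,cy,e,M=cam(n); d=M@np.array([(uv[0]-cx)/f,(uv[1]-cy)/f,1]); return e,d/np.linalg.norm(d)
def onz(n,uv,z):
    e,d=ray(n,uv); return e+d*(z-e[2])/d[2]
def proj(n,P):
    f,cx,cy,e,M=cam(n); c=M.T@(np.array(P)-e); return np.array([cx+f*c[0]/c[2],cy+f*c[1]/c[2]])
def tri(a,b):
    A=[];B=[]
    for n,uv in(("scene",a),("top",b)):
        e,d=ray(n,uv); Q=np.eye(3)-np.outer(d,d); A.append(Q);B.append(Q@e)
    x=np.linalg.lstsq(np.vstack(A),np.hstack(B),rcond=None)[0]
    res=[np.linalg.norm(Q@x-b) for Q,b in zip(A,B)]
    return x,res
def crop(img,x0,y0,w,h,s,name):
    cv2.imwrite(name,cv2.resize(img[y0:y0+h,x0:x0+w],None,fx=s,fy=s,interpolation=cv2.INTER_CUBIC))
def st():
    o=ctrl.get_obs(); return {k:np.round(o[k],3) for k in('clock','tool_pos','orientation','force','moment','opening','joint_pos')}
E
python3 - <<'E'
from h import *
t=cv2.imread('pics/top0.png');s=cv2.imread('pics/scene0.png')
crop(t,90,160,110,130,4.5,'pics/tt.png'); crop(s,295,250,150,170,3.5,'pics/st.png')
crop(t,190,140,130,130,4.5,'pics/tc.png'); crop(s,195,135,170,180,3.3,'pics/sc.png')
E
```

```text
(no output)
```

View pics/tt.png

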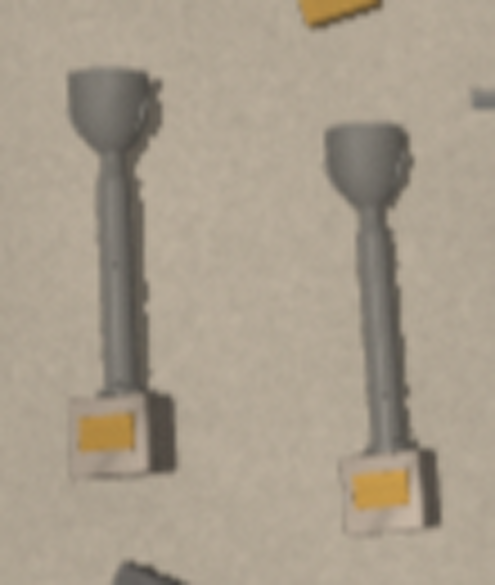

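View pics/st.png

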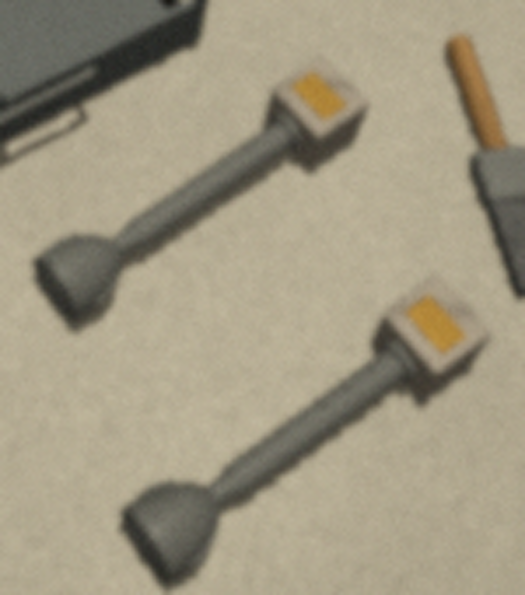

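View pics/tc.png

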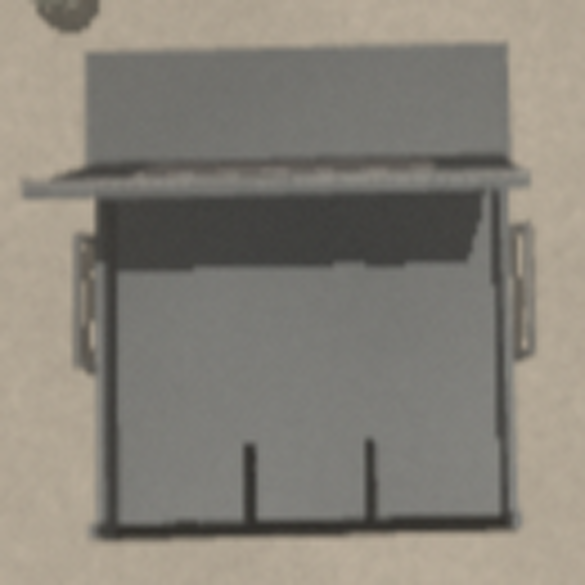

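View pics/sc.png

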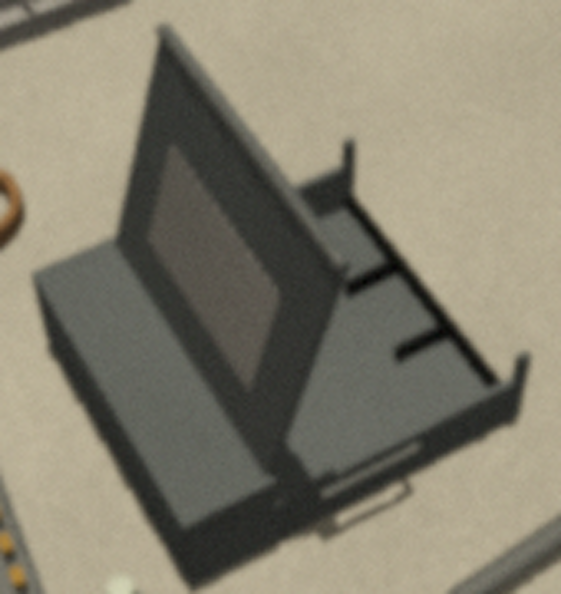

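Run:
```python
from h import *
f=lambda x:np.round(x,4)
c={'rear+y':((251.1,295),(209.6,151.6)),'rear-y':((206.5,217.7),(302.9,149.6)),'front+y':((354.1,242.6),(212.2,258.2)),'front-y':((300.8,178),(304.4,255.6)),
'lid-y':((244.4,143.5),(307.3,179.6)),'lid+y':((298.9,217.4),(195.6,181.6)),'plqOut':((419.3,342.3),(113.6,256.2)),'plqIn':((386.4,277.7),(174.4,268.9))}
for k,(a,b) in c.items():
    x,r=tri(a,b); print(k,f(x),f(r))
t=cv2.imread('pics/top0.png'); hsv=cv2.cvtColor(cv2.GaussianBlur(t,(3,3),0),cv2.COLOR_BGR2HSV)
for v in (190,200,215,225,240):
    print(v,[tuple(int(z) for z in hsv[v,u,1:]) for u in range(104,130)])
```

```text
rear+y [0.6867 0.1517 0.0893] [0.0002 0.0002]
rear-y [ 0.6949 -0.1084  0.0907] [0.0011 0.0011]
front+y [0.3902 0.1356 0.0804] [0.0002 0.0002]
front-y [ 0.4024 -0.1166  0.085 ] [0.0016 0.0016]
lid-y [ 0.5663 -0.1075  0.3007] [0.0012 0.0012]
lid+y [0.5582 0.142  0.297 ] [0.0007 0.0007]
plqOut [0.3935 0.4166 0.0488] [0.0016 0.0016]
plqIn [0.3605 0.245  0.0472] [0.0014 0.0014]
190 [(42, 177), (41, 176), (39, 169), (38, 154), (34, 134), (30, 118), (25, 111), (25, 112), (23, 112), (23, 112), (23, 110), (24, 107), (25, 102), (27, 96), (29, 89), (31, 83), (33, 84), (38, 93), (39, 110), (41, 132), (41, 151), (41, 168), (40, 177), (41, 180), (41, 180), (41, 179)]
200 [(41, 176), (41, 176), (41, 176), (42, 177), (42, 178), (41, 179), (42, 172), (35, 151), (29, 131), (25, 124), (23, 124), (24, 119), (24, 108), (29, 97), (33, 93), (38, 102), (41, 123), (41, 151), (43, 174), (42, 182), (42, 183), (41, 181), (41, 180), (41, 180), (41, 181), (41, 181)]
215 [(40, 177), (41, 179), (41, 179), (41, 179), (43, 179), (41, 179), (42, 178), (39, 164), (33, 139), (24, 125), (22, 125), (23, 124), (22, 116), (24, 105), (30, 94), (34, 91), (39, 99), (39, 123), (41, 157), (42, 177), (41, 180), (41, 181), (42, 184), (41, 185), (41, 185), (40, 183)]
225 [(42, 178), (40, 177), (42, 177), (43, 178), (43, 179), (43, 180), (43, 180), (41, 168), (34, 143), (28, 126), (24, 126), (22, 129), (21, 123), (21, 110), (26, 97), (34, 91), (38, 94), (42, 103), (41, 123), (41, 156), (42, 177), (41, 181), (42, 183), (40, 183), (42, 183), (42, 182)]
240 [(41, 174), (41, 174), (41, 175), (41, 176), (41, 176), (42, 175), (43, 174), (42, 170), (38, 155), (32, 134), (25, 124), (22, 126), (22, 125), (24, 117), (22, 104), (25, 92), (32, 88), (40, 96), (41, 118), (42, 151), (43, 173), (40, 178), (40, 179), (41, 180), (42, 181), (41, 181)]
```

```bash
cat >> h.py <<'E'
def go(x,y,z,yaw,ref=None):
    """shift (cm) in tool axes + twist to bring GRASP point... here TCP to x,y,z / yaw"""
    o=ctrl.get_obs(); M=R.from_euler('xyz',o['orientation'],degrees=True).as_matrix()
    d=M.T@(np.array([x,y,z])-o['tool_pos']); t=-((yaw-o['orientation'][2]+180)%360-180)
    print('linear cm',np.round(d*100,1),'twist',np.round(t,1),'len',round(100*np.linalg.norm(d),1))
def troph(img,boxes):
    hsv=cv2.cvtColor(cv2.GaussianBlur(img,(3,3),0),cv2.COLOR_BGR2HSV).astype(float)
    for (v0,v1,u0,u1) in boxes:
        P=[]
        for v in range(v0,v1):
            s=np.clip(38-hsv[v,u0:u1,1],0,14); P.append(onz('top',((s*np.arange(u0,u1)).sum()/s.sum(),v),.025)[:2])
        P=np.array(P); vx,vy,x0,y0=cv2.fitLine(P.astype(np.float32),cv2.DIST_HUBER,0,.01,.01).ravel()
        if vx<0: vx,vy=-vx,-vy
        print('axis pt',x0,y0,'yaw',np.degrees(np.arctan2(vy,vx)))
E
python3 - <<'E'
from h import *
t=cv2.imread('pics/top0.png')
troph(t,[(200,244,105,128),(213,255,163,187)])
# cup mouth far edge & base front bottom edge
for k,p,z in (('out cup',(90+108/4.5,160+69/4.5),.025),('in cup',(90+366/4.5,160+124/4.5),.025),('out base back top',(90+110/4.5,160+396/4.5),.05),('in base back top',(90+378/4.5,160+453/4.5),.05),('out fronttop',(90+110/4.5,160+475/4.5),.05),('in fronttop',(90+382/4.5,160+531/4.5),.05)):
    print(k,np.round(onz('top',p,z),4))
go(.48,.016,.443,-88.1)
E
```

```text
axis pt 0.49265295 0.4284157 yaw 6.1750455
axis pt 0.4661546 0.25845808 yaw 7.1088443
out cup [0.6288 0.442  0.025 ]
in cup [0.5949 0.2718 0.025 ]
out base back top [0.4151 0.4163 0.05  ]
in base back top [0.3822 0.2473 0.05  ]
out fronttop [0.3662 0.4131 0.05  ]
in fronttop [0.3343 0.2426 0.05  ]
linear cm [ 51.2 -45.2  -3.8] twist -19.8 len 68.4
```

>>> carry_out:
  linear:
    - [3, -2.6, -0.4]
    - [6, -5.3, -0.8]
    - [9, -8, -1.2]
    - [12, -10.6, -1.6]
    - [15, -13.2, -2]
    - [18, -15.9, -2.4]
    - [21, -18.5, -2.8]
    - [24, -21.2, -3.2]
    - [27, -23.8, -3.6]
    - [30, -26.5, -3.8]
    - [33, -29.1, -3.8]
    - [36, -31.8, -3.8]
  twist: [-1.7, -3.4, -5, -6.7, -8.4, -10, -11.7, -13.4, -15, -16.7, -18.4, -19.8]
  fingers: -1

```text
clock: 1.1
tool_pos: [0.3992, 0.2001, 0.4427]
orientation: [-180.0, -0.0, -87.9]
force: [0.8, 0.2, 0.9]
opening: 0.0132
```

```bash
python3 -c "
from h import *
print(st());go(.48,.016,.443,-88.1)"
```

```text
{'clock': np.float64(1.1), 'tool_pos': array([0.399, 0.2  , 0.443]), 'orientation': array([-1.79999e+02, -4.20000e-02, -8.79470e+01]), 'force': array([0.849, 0.242, 0.852]), 'moment': array([-0.006, -0.16 ,  0.051]), 'opening': np.float64(0.013), 'joint_pos': array([ 5.2078e+01, -3.1380e+00, -2.2930e+01,  3.0000e-02, -7.0239e+01,
        3.9965e+01])}
linear cm [18.7 -7.4 -0. ] twist 0.2 len 20.1
```

>>> carry_out:
  linear:
    - [2.4, -0.9, 0]
    - [4.8, -1.8, 0]
    - [7.2, -2.7, 0]
    - [9.6, -3.6, 0]
    - [12, -4.5, 0]
    - [14.4, -5.5, 0]
    - [16.6, -6.4, 0]
    - [18, -7, 0]
    - [18.7, -7.4, 0]
    - [18.7, -7.4, 0]
  twist: [0.2, 0.2, 0.2, 0.2, 0.2, 0.2, 0.2, 0.2, 0.2, 0.2]

```text
clock: 1.93
tool_pos: [0.4803, 0.0149, 0.4424]
orientation: [180.0, -0.1, -88.3]
force: [-0.4, -0.7, -0.1]
opening: 0.0003
```

```bash
python3 -c "
from h import *
print(st());go(.636,.021,.443,-88.1)
cv2.imwrite('pics/top1.png',ctrl.snapshot('top'));cv2.imwrite('pics/sc1.png',ctrl.snapshot('scene'))"
```

```text
{'clock': np.float64(1.933), 'tool_pos': array([0.48 , 0.015, 0.442]), 'orientation': array([ 1.79953e+02, -6.40000e-02, -8.82640e+01]), 'force': array([-0.37 , -0.678, -0.093]), 'moment': array([-0.008,  0.009,  0.003]), 'opening': np.float64(0.0), 'joint_pos': array([ 2.5317e+01,  4.6800e-01, -1.9485e+01,  4.2000e-02, -7.0116e+01,
        6.6405e+01])}
linear cm [ -0.1 -15.6  -0.1] twist -0.2 len 15.6
```

View pics/sc1.png

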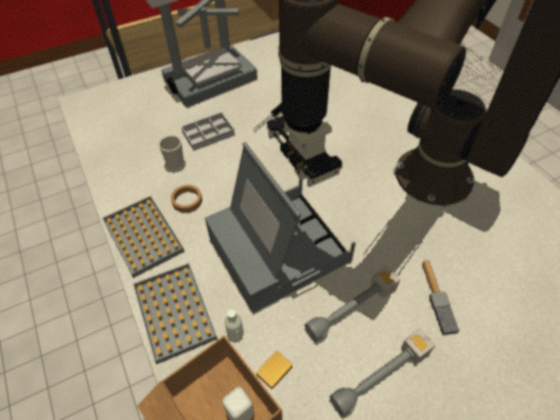

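The closed fingers are in front of the lid edge, around (315,165). Pushing along +x now.

>>> carry_out:
  linear:
    - [0, -1.2, 0]
    - [0, -2.4, 0]
    - [0, -3.6, 0]
    - [0, -4.8, 0]
    - [0, -6, 0]
    - [0, -7.2, 0]
    - [0, -8.4, 0]
    - [0, -9.4, 0]
    - [0, -10.4, 0]
    - [0, -11.2, 0]
    - [0, -12, 0]
    - [0, -12, 0]
  twist: [0, 0, 0, 0, 0, 0, 0, 0, 0, 0, 0, 0]

```text
clock: 3.03
tool_pos: [0.6011, 0.0199, 0.442]
orientation: [180.0, -0.1, -88.2]
force: [-0.6, 0.3, 0.1]
opening: 0.0004
```

>>> carry_out:
  linear:
    - [0, -0.8, 0]
    - [0, -1.5, 0]
    - [0, -2.2, 0]
    - [0, -2.8, 0]
    - [0, -3.4, 0]
    - [0, -3.4, 0]
  twist: [0, 0, 0, 0, 0, 0]

```text
clock: 3.53
tool_pos: [0.6362, 0.021, 0.4414]
orientation: [180.0, -0.1, -88.2]
force: [0.0, 0.4, -1.2]
opening: 0.0004
```

```bash
python3 -c "
from h import *
print(st());
cv2.imwrite('pics/top2.png',ctrl.snapshot('top'));s=ctrl.snapshot('scene');cv2.imwrite('pics/sc2.png',s);crop(s,180,100,200,220,2.7,'pics/sc2c.png')"
```

```text
{'clock': np.float64(3.533), 'tool_pos': array([0.636, 0.021, 0.441]), 'orientation': array([ 1.79962e+02, -7.60000e-02, -8.82190e+01]), 'force': array([ 0.027,  0.354, -1.188]), 'moment': array([0.025, 0.054, 0.015]), 'opening': np.float64(0.0), 'joint_pos': array([ 1.9445e+01,  1.5816e+01, -1.3050e+00,  6.4000e-02, -7.2938e+01,
        7.2318e+01])}
```

View pics/sc2c.png

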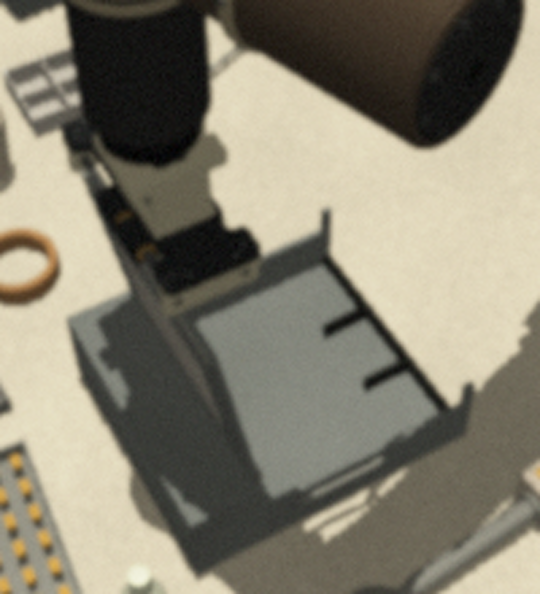

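The lid is near upright. I'll push a little further, slowly.

>>> carry_out:
  linear:
    - [0, -0.4, 0]
    - [0, -0.8, 0]
    - [0, -1.2, 0]
    - [0, -1.2, 0]
  twist: [0, 0, 0, 0]

```text
clock: 3.97
tool_pos: [0.6434, 0.0211, 0.4424]
orientation: [179.3, -0.1, -88.2]
force: [-30.2, 5.0, 14.9]
opening: 0.0008
```

>>> carry_out:
  linear:
    - [0, -0.3, 0]
    - [0, -0.6, 0]
    - [0, -0.6, 0]
  twist: [0, 0, 0]

```text
clock: 4.22
tool_pos: [0.6454, 0.0212, 0.4425]
orientation: [178.6, -0.1, -88.2]
force: [-28.3, 4.1, 13.2]
opening: 0.0004
```

```bash
python3 -c "
from h import *
print(st());
s=ctrl.snapshot('scene');cv2.imwrite('pics/sc3.png',s);crop(s,180,100,200,220,2.7,'pics/sc3c.png')"
```

```text
{'clock': np.float64(4.217), 'tool_pos': array([0.645, 0.021, 0.442]), 'orientation': array([ 1.78632e+02, -1.17000e-01, -8.81670e+01]), 'force': array([-28.323,   4.054,  13.229]), 'moment': array([ 1.635, 10.127,  0.049]), 'opening': np.float64(0.0), 'joint_pos': array([ 19.067,  17.114,   0.773,  -0.304, -75.001,  72.847])}
```

View pics/sc3c.png

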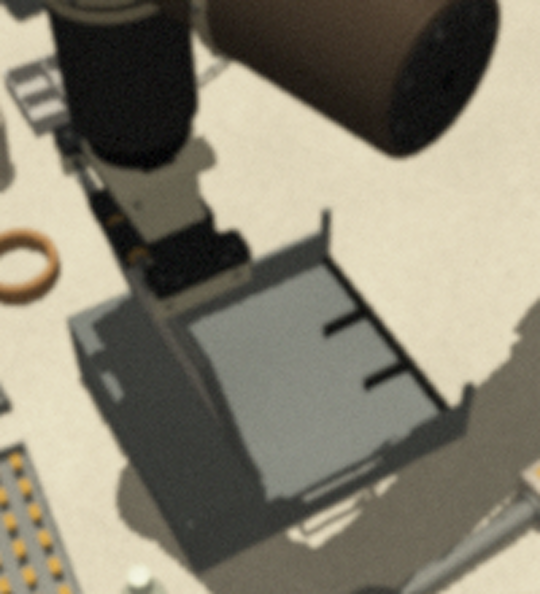

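The wrist reads about 30 N, so the lid is on its stop. Backing off, then looking again.

>>> carry_out:
  linear:
    - [0, 2, 0]
    - [0, 5, 0]
    - [0, 8, 0]
    - [0, 11, 0]
    - [0, 14, 0]
    - [-2, 17, 0]
    - [-5, 18, 0]
    - [-8, 18, 0]
    - [-11, 18, 0]
    - [-14, 18, 0]
    - [-16, 18, 0]
    - [-16, 18, 0]
  twist: [0, 0, 0, 0, 0, 0, -1, -2, -3, -4, -5, -5]
  fingers: 0.3

```text
clock: 5.27
tool_pos: [0.4607, 0.1786, 0.447]
orientation: [178.8, 0.1, -83.0]
force: [0.3, 0.1, -0.5]
opening: 0.0568
```

```bash
python3 -c "
from h import *
print(st())
t=ctrl.snapshot('top');cv2.imwrite('pics/top4.png',t)
s=ctrl.snapshot('scene');cv2.imwrite('pics/sc4.png',s)"
```

```text
{'clock': np.float64(5.267), 'tool_pos': array([0.461, 0.179, 0.447]), 'orientation': array([ 1.78781e+02,  8.20000e-02, -8.29520e+01]), 'force': array([ 0.283,  0.141, -0.495]), 'moment': array([-0.082, -0.165,  0.018]), 'opening': np.float64(0.057), 'joint_pos': array([ 43.679,   2.115, -16.819,  -0.834, -71.997,  53.634])}
```

View pics/top4.png

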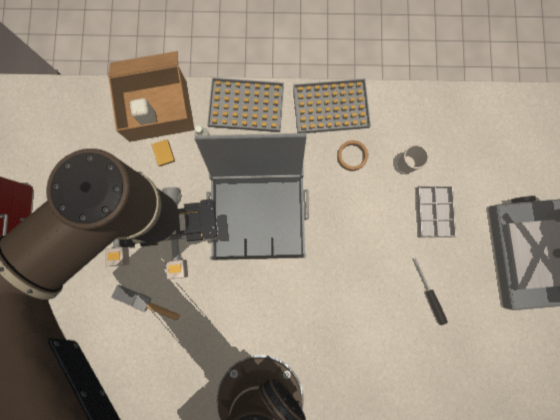

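View pics/sc4.png

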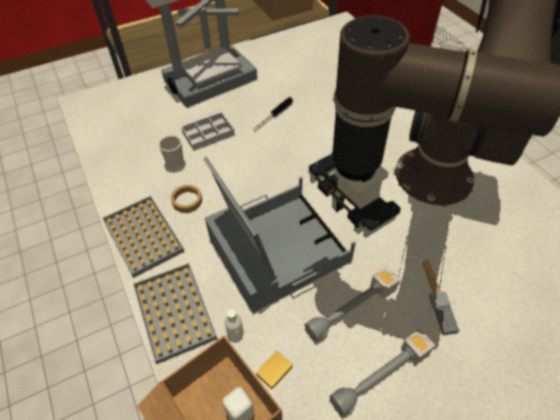

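The lid now leans back on its stop (top view edge at (200,136)–(305,134)), and the trophies haven't moved. Heading for the inner one.

```bash
cat >> h.py <<'E'
def gp():
    o=ctrl.get_obs(); M=R.from_euler('xyz',o['orientation'],degrees=True).as_matrix()
    return o['tool_pos']+M@[0,0,ctrl.grip_depth],M,o
def goG(x,y,z,yaw=None):
    p,M,o=gp(); d=M.T@(np.array([x,y,z])-p); t=0 if yaw is None else -((yaw-o['orientation'][2]+180)%360-180)
    # keep grasp point under twist (about tool z: unchanged)
    print('grasp',np.round(p,4),'-> cm',np.round(d*100,2),'twist',np.round(t,1))
E
python3 -c "
from h import *
goG(.4447,.2558,.12,-82.9);goG(.4447,.2558,.026,-82.9)"
```

```text
grasp [0.457  0.1759 0.2876] -> cm [-8.07 -0.12 16.76] twist -0.2
grasp [0.457  0.1759 0.2876] -> cm [-8.06 -0.33 26.16] twist -0.2
```

>>> carry_out:
  linear:
    - [-1.6, 0, 1.5]
    - [-3.2, 0, 3.5]
    - [-4.8, 0, 6]
    - [-6.4, -0.1, 8.5]
    - [-8.1, -0.1, 11]
    - [-8.1, -0.1, 13.5]
    - [-8.1, -0.1, 15.8]
    - [-8.1, -0.1, 16.8]
    - [-8.1, -0.1, 16.8]
  twist: [-0.2, -0.2, -0.2, -0.2, -0.2, -0.2, -0.2, -0.2, -0.2]
  fingers: 0.3

```text
clock: 6.12
tool_pos: [0.4478, 0.2554, 0.277]
orientation: [178.6, -0.1, -82.9]
force: [0.0, -0.9, 0.3]
opening: 0.0572
```

```bash
python3 -c "
from h import *
print(st());goG(.4447,.2558,.026,-82.9)
s=ctrl.snapshot('scene');cv2.imwrite('pics/sc5.png',s)
crop(s,280,200,200,180,3,'pics/sc5c.png')"
```

```text
{'clock': np.float64(6.117), 'tool_pos': array([0.448, 0.255, 0.277]), 'orientation': array([ 1.78552e+02, -1.09000e-01, -8.29400e+01]), 'force': array([ 0.025, -0.88 ,  0.337]), 'moment': array([-0.125, -0.105, -0.025]), 'opening': np.float64(0.057), 'joint_pos': array([ 51.145,  13.154, -27.93 ,  -1.212, -50.039,  46.701])}
grasp [0.4438 0.2546 0.1178] -> cm [-0.13 -0.33  9.17] twist -0.0
```

View pics/sc5c.png

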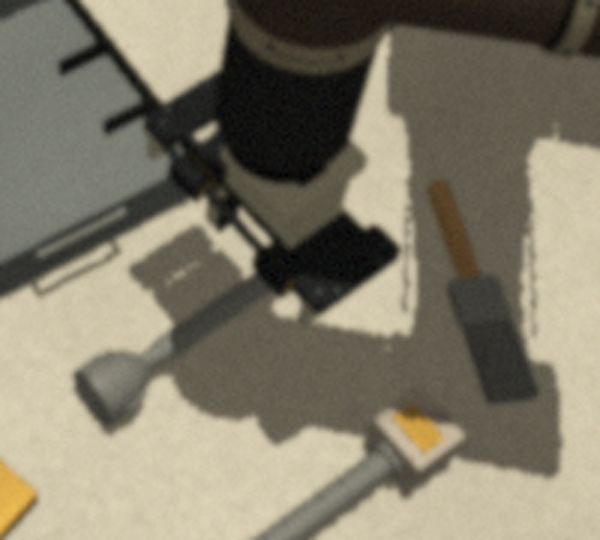

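The gripper sits above the column, astride it. Descending and gripping.

>>> carry_out:
  linear:
    - [-0.1, -0.1, 2]
    - [-0.1, -0.2, 4]
    - [-0.1, -0.2, 6]
    - [-0.1, -0.3, 7.6]
    - [-0.1, -0.3, 8.6]
    - [-0.1, -0.3, 9.1]
    - [-0.1, -0.3, 9.1]
  twist: [0, 0, 0, 0, 0, 0, 0]

```text
clock: 6.75
tool_pos: [0.4494, 0.2569, 0.1879]
orientation: [178.7, -0.0, -82.9]
force: [-0.0, -0.1, -0.5]
opening: 0.0572
```

>>> carry_out:
  linear:
    - [0, 0, 0]
    - [0, 0, 0]
    - [0, 0, 0]
    - [0, 0, 0]
    - [0, 0, 0]
    - [0, 0, 0]
    - [0, 0, 0]
    - [0, 0, 0]
  twist: [0, 0, 0, 0, 0, 0, 0, 0]
  fingers: -1

```text
clock: 7.42
tool_pos: [0.4494, 0.2566, 0.1881]
orientation: [178.7, -0.1, -82.9]
force: [-0.4, -3.5, 4.7]
opening: 0.0191
```

```bash
python3 -c "
from h import *
print(st(),gp()[0])"
```

```text
{'clock': np.float64(7.417), 'tool_pos': array([0.449, 0.257, 0.188]), 'orientation': array([ 1.78668e+02, -7.00000e-02, -8.29150e+01]), 'force': array([-0.397, -3.514,  4.746]), 'moment': array([-1.177, -0.144,  0.143]), 'opening': np.float64(0.019), 'joint_pos': array([ 51.111,  20.582, -32.61 ,  -1.429, -37.823,  47.109])} [0.44576265 0.25600056 0.02881006]
```

Gripped (opening 19 mm on the column). Trial lift of 2.5 cm.

>>> carry_out:
  linear:
    - [0, 0, -0.5]
    - [0, 0, -1]
    - [0, 0, -1.5]
    - [0, 0, -2]
    - [0, 0, -2.5]
    - [0, 0, -2.5]
    - [0, 0, -2.5]
    - [0, 0, -2.5]
  twist: [0, 0, 0, 0, 0, 0, 0, 0]

```text
clock: 8.08
tool_pos: [0.4499, 0.2567, 0.213]
orientation: [178.7, -0.1, -82.9]
force: [0.2, 0.2, -6.4]
opening: 0.0191
```

```bash
python3 -c "
from h import *
print(st(),gp()[0])
s=ctrl.snapshot('scene');cv2.imwrite('pics/sc6.png',s)
crop(s,280,200,200,180,3,'pics/sc6c.png')"
```

```text
{'clock': np.float64(8.083), 'tool_pos': array([0.45 , 0.257, 0.213]), 'orientation': array([ 1.78661e+02, -6.50000e-02, -8.29190e+01]), 'force': array([ 0.192,  0.225, -6.371]), 'moment': array([-0.03 , -0.243,  0.015]), 'opening': np.float64(0.019), 'joint_pos': array([ 51.069,  18.396, -31.366,  -1.339, -41.255,  47.026])} [0.44621517 0.25605135 0.05372705]
```

View pics/sc6c.png

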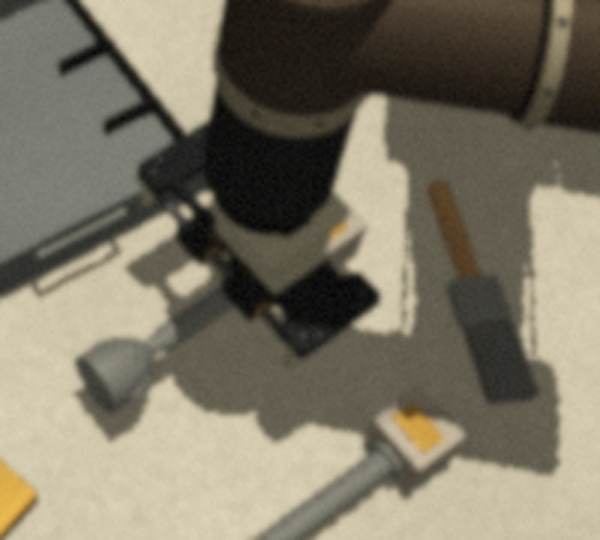

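>>> carry_out:
  linear:
    - [0, 0, 0]
    - [0, 0, 0]
    - [0, 0, 0]
  twist: [0, 0, 0]

```text
clock: 8.38
tool_pos: [0.4498, 0.2566, 0.2126]
orientation: [178.6, -0.1, -82.9]
force: [0.4, 0.7, -5.8]
opening: 0.0188
```

```bash
python3 -c "
from h import *
print(st())
for z in(.025,.05,.06,.08):print(proj('scene',[.594,.2745,z]), proj('scene',[.335,.242,z]))
a=[cv2.cvtColor(cv2.resize(cv2.imread(f)[290:360,290:360],None,fx=8,fy=8,interpolation=cv2.INTER_CUBIC),cv2.COLOR_BGR2RGB)[:,:,::-1] for f in('pics/sc4.png','pics/sc6.png')]
cv2.imwrite('pics/cmp.png',np.hstack(a)[:, :1120][:,::1][:560]) if 0 else cv2.imwrite('pics/cmp.png',cv2.resize(np.hstack(a),(800,400)))
"
```

```text
{'clock': np.float64(8.383), 'tool_pos': array([0.45 , 0.257, 0.213]), 'orientation': array([ 1.78626e+02, -9.60000e-02, -8.29240e+01]), 'force': array([ 0.421,  0.676, -5.779]), 'moment': array([-0.023, -0.226,  0.027]), 'opening': np.float64(0.019), 'joint_pos': array([ 51.066,  18.429, -31.382,  -1.342, -41.252,  47.025])}
[310.9233692  333.09234562] [393.05259347 277.10671119]
[311.36016057 328.61007116] [394.82629374 272.03613404]
[311.53933295 326.77143643] [395.55246165 269.96019682]
[311.90562693 323.0125935 ] [397.03447693 265.72347605]
```

View pics/cmp.png

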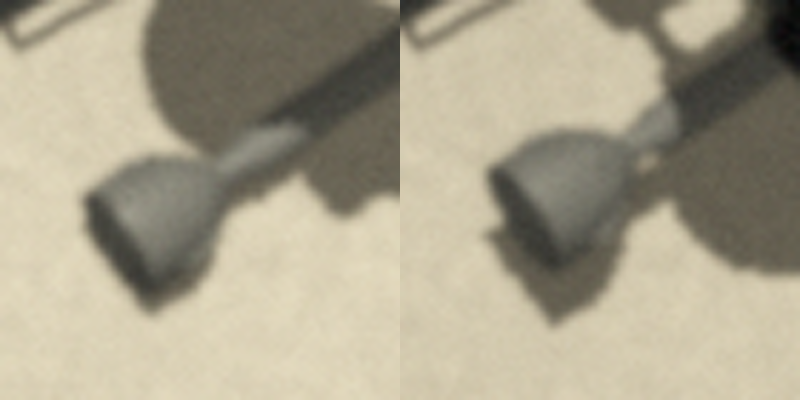

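The cup rose about 27 mm, nearly level with the grip, so nothing pivoted. The load is about 0.62 kg and the moment puts the balance toward the base. Setting down, reading the unloaded baseline, then shifting the grip.

>>> carry_out:
  linear:
    - [0, 0, 0.6]
    - [0, 0, 1.2]
    - [0, 0, 1.8]
    - [0, 0, 2.3]
    - [0, 0, 2.5]
    - [0, 0, 2.5]
  twist: [0, 0, 0, 0, 0, 0]

```text
clock: 8.88
tool_pos: [0.4492, 0.2564, 0.1877]
orientation: [178.6, -0.1, -82.9]
force: [-1.4, -1.7, 1.6]
opening: 0.0192
```

>>> carry_out:
  linear:
    - [0, 0, 0]
    - [0, 0, 0]
    - [0, 0, 0]
    - [0, 0, 0]
  twist: [0, 0, 0, 0]
  fingers: 0

```text
clock: 9.22
tool_pos: [0.4494, 0.2566, 0.1879]
orientation: [178.6, -0.1, -82.9]
force: [0.5, -0.1, 0.4]
opening: 0.0398
```

```bash
python3 -c "
from h import *
print(st(),gp()[0]);goG(.4246,.2535,.0265,-82.9)"
```

```text
{'clock': np.float64(9.217), 'tool_pos': array([0.449, 0.257, 0.188]), 'orientation': array([ 1.78635e+02, -1.24000e-01, -8.28770e+01]), 'force': array([ 0.498, -0.105,  0.37 ]), 'moment': array([ 0.006, -0.074, -0.04 ]), 'opening': np.float64(0.04), 'joint_pos': array([ 51.119,  20.613, -32.613,  -1.4  , -37.852,  47.116])} [0.44566861 0.25580846 0.02860269]
grasp [0.4457 0.2558 0.0286] -> cm [-0.03  2.11  0.26] twist 0.0
```

>>> carry_out:
  linear:
    - [0, 0, 0]
    - [0, 0, 0]
  twist: [0, 0]

```text
clock: 9.38
tool_pos: [0.4496, 0.2568, 0.188]
orientation: [178.7, -0.1, -82.9]
force: [-0.5, 0.1, -0.2]
opening: 0.0435
```

```bash
python3 -c "
from h import *
print(st(),gp()[0]);goG(.4246,.2535,.0265,-82.9)"
```

```text
{'clock': np.float64(9.383), 'tool_pos': array([0.45 , 0.257, 0.188]), 'orientation': array([ 1.78662e+02, -1.04000e-01, -8.28730e+01]), 'force': array([-0.462,  0.084, -0.189]), 'moment': array([-0.041, -0.046,  0.033]), 'opening': np.float64(0.044), 'joint_pos': array([ 51.117,  20.605, -32.596,  -1.392, -37.842,  47.115])} [0.44589775 0.25602534 0.0287588 ]
grasp [0.4459 0.256  0.0288] -> cm [-0.01  2.14  0.28] twist 0.0
```

>>> carry_out:
  linear:
    - [0, 0.6, 0]
    - [0, 1.2, 0]
    - [0, 1.8, 0.1]
    - [0, 2.3, 0.2]
    - [0, 2.3, 0.2]
  twist: [0, 0, 0, 0, 0]

```text
clock: 9.8
tool_pos: [0.4254, 0.2534, 0.1864]
orientation: [178.6, -0.1, -82.9]
force: [-0.7, -0.2, -0.1]
opening: 0.0437
```

>>> carry_out:
  linear:
    - [0, 0, 0]
    - [0, 0, 0]
    - [0, 0, 0]
    - [0, 0, 0]
    - [0, 0, 0]
    - [0, 0, 0]
  twist: [0, 0, 0, 0, 0, 0]
  fingers: -1

```text
clock: 10.3
tool_pos: [0.4256, 0.2534, 0.1864]
orientation: [178.6, -0.1, -82.9]
force: [0.6, -0.4, 0.4]
opening: 0.0193
```

>>> carry_out:
  linear:
    - [0, 0, -0.5]
    - [0, 0, -1]
    - [0, 0, -1.5]
    - [0, 0, -2]
    - [0, 0, -2.5]
    - [0, 0, -3]
    - [0, 0, -3.5]
    - [0, 0, -3.5]
    - [0, 0, -3.5]
    - [0, 0, -3.5]
  twist: [0, 0, 0, 0, 0, 0, 0, 0, 0, 0]

```text
clock: 11.13
tool_pos: [0.4263, 0.2535, 0.2213]
orientation: [178.6, -0.1, -82.9]
force: [0.8, 0.3, -7.4]
opening: 0.019
```

```bash
python3 -c "
from h import *
print(st(),gp()[0])
s=ctrl.snapshot('scene');cv2.imwrite('pics/sc7.png',s)
crop(s,280,200,200,180,3,'pics/sc7c.png')"
```

```text
{'clock': np.float64(11.133), 'tool_pos': array([0.426, 0.254, 0.221]), 'orientation': array([ 1.78611e+02, -1.32000e-01, -8.28660e+01]), 'force': array([ 0.83 ,  0.279, -7.398]), 'moment': array([-0.008, -0.045, -0.011]), 'opening': np.float64(0.019), 'joint_pos': array([ 53.085,  15.965, -33.637,  -1.369, -41.467,  45.081])} [0.42252344 0.25266553 0.06203432]
```

View pics/sc7c.png

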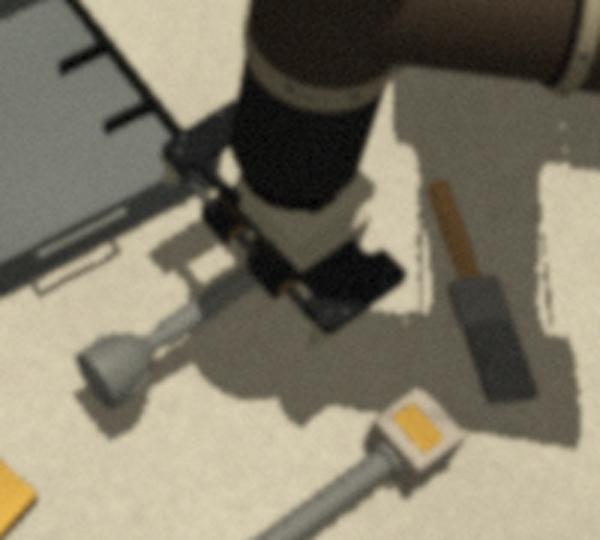

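Moment is now at the unloaded baseline and the cup rose about 38 mm for a 35 mm lift, so it is level. Planning the carry to lane_left.

```bash
cat >> h.py <<'E'
CX,CY,CYAW=.5436,.0156,1.9
def case(x,y): 
    a=np.radians(CYAW); return CX+x*np.cos(a)-y*np.sin(a), CY+x*np.sin(a)+y*np.cos(a)
E
python3 -c "
from h import *
x,y=case(-.0424-.08,.0815);print(x,y);goG(x,y,.13,-88.1)
for p in ((212.2,258.2),(304.4,255.6)): print(onz('top',p,.088))
for p in ((209.6,151.6),(302.9,149.6)): print(onz('top',p,.094))
"
```

```text
0.418565146530064 0.0929969987644976
grasp [0.4225 0.2526 0.0619] -> cm [15.8   2.54 -6.71] twist 5.2
[0.39030173 0.13425877 0.088     ]
[ 0.40099757 -0.11545959  0.088     ]
[0.68512032 0.15099124 0.094     ]
[ 0.69491036 -0.10881064  0.094     ]
```

>>> carry_out:
  linear:
    - [0, 0, -1.5]
    - [0, 0, -3]
    - [0, 0.4, -4.5]
    - [0.5, 0.8, -5.8]
    - [1.5, 1.2, -6.7]
    - [3, 1.6, -6.8]
    - [4.5, 2, -6.8]
    - [6, 2.2, -6.8]
    - [7.5, 2.4, -6.8]
    - [9, 2.5, -6.8]
    - [10.5, 2.5, -6.8]
    - [10.5, 2.5, -6.8]
  twist: [0, 0, 0, 0.5, 1, 1.5, 2, 2.5, 3, 3.5, 4, 4]

```text
clock: 12.18
tool_pos: [0.4155, 0.1432, 0.2892]
orientation: [178.5, -0.3, -87.0]
force: [-0.4, -0.3, -6.8]
opening: 0.0191
```

```bash
sed -i 's/CX,CY,CYAW=.*/CX,CY,CYAW=.5428,.0152,2.2/' h.py; python3 -c "
from h import *
print(st());x,y=case(-.0424-.08,.0815);print(x,y);goG(x,y,.13,-87.8)
s=ctrl.snapshot('scene');cv2.imwrite('pics/sc8.png',s)
"
```

```text
{'clock': np.float64(12.183), 'tool_pos': array([0.416, 0.143, 0.289]), 'orientation': array([178.487,  -0.342, -87.038]), 'force': array([-0.4  , -0.332, -6.768]), 'moment': array([-0.065, -0.096, -0.05 ]), 'opening': np.float64(0.019), 'joint_pos': array([ 44.509,   5.305, -36.053,  -0.976, -50.005,  49.084])}
0.41736161259070703 0.09194125985515318
grasp [0.4114 0.142  0.1299] -> cm [ 5.03 -0.34  0.01] twist 0.8
```

View pics/sc8.png

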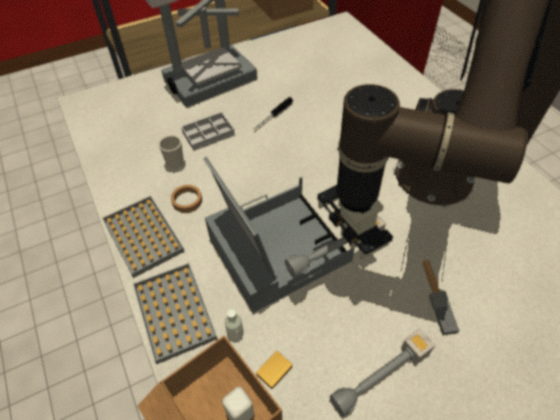

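The trophy is over the left side of the case with its cup at (300,263), clear and level. Continuing to the lane entry.

>>> carry_out:
  linear:
    - [1.2, -0.1, 0]
    - [2.4, -0.1, 0]
    - [3.6, -0.2, 0]
    - [4.6, -0.3, 0]
    - [5, -0.3, 0]
    - [5, -0.3, 0]
    - [5, -0.3, 0]
  twist: [0.2, 0.4, 0.6, 0.8, 0.8, 0.8, 0.8]

```text
clock: 12.82
tool_pos: [0.4216, 0.0943, 0.2896]
orientation: [178.6, -0.3, -87.9]
force: [0.1, 0.7, -6.9]
opening: 0.019
```

```bash
python3 -c "
from h import *
print(st());x,y=case(-.0424-.08,.0815);print(x,y);goG(x,y,.055,-87.8)
x,y=case(-.0424,.0815);goG(x,y,.055,-87.8)
s=ctrl.snapshot('scene');crop(s,200,170,200,180,3,'pics/sc9.png')
s=ctrl.snapshot('top');crop(s,150,120,180,180,3,'pics/t9.png')
"
```

```text
{'clock': np.float64(12.817), 'tool_pos': array([0.422, 0.094, 0.29 ]), 'orientation': array([178.552,  -0.314, -87.869]), 'force': array([ 0.069,  0.708, -6.94 ]), 'moment': array([ 0.068, -0.14 , -0.024]), 'opening': np.float64(0.019), 'joint_pos': array([ 38.657,   4.51 , -36.976,  -0.797, -49.867,  53.991])}
0.41736161259070703 0.09194125985515318
grasp [0.4176 0.0933 0.1303] -> cm [ 0.1  -0.16  7.53] twist -0.1
grasp [0.4176 0.0933 0.1303] -> cm [ 0.09 -8.16  7.33] twist -0.1
```

View pics/sc9.png

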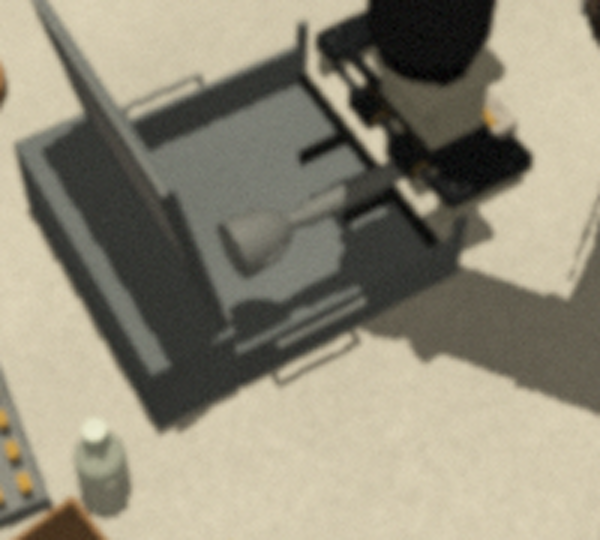

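View pics/t9.png

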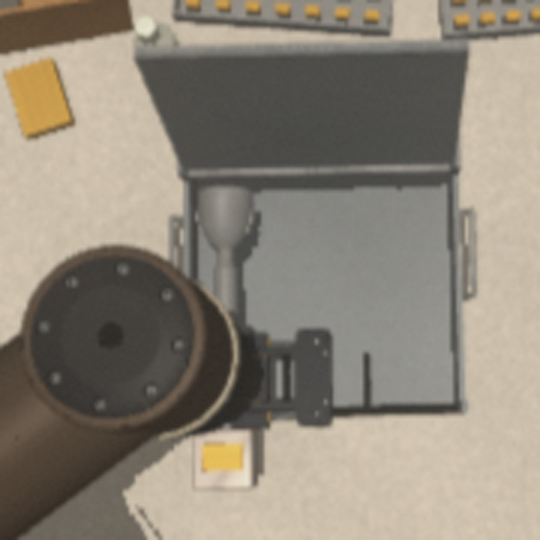

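```bash
python3 -c "
from h import *
for p,z in(((224,272.3),.153),((226,182),.128),((224,120+490/3),.153)):
  P=onz('top',p,z); a=np.radians(CYAW);d=P[:2]-[CX,CY]; print(P, 'case',d@[np.cos(a),np.sin(a)],d@[-np.sin(a),np.cos(a)])
"
```

```text
[0.35458998 0.09222736 0.153     ] case -0.18511438699876487 0.08419555169093822
[0.592651   0.09792655 0.128     ] case 0.05298994614868255 0.0807519022577583
[0.3270232  0.09134668 0.153     ] case -0.21269465499064522 0.08437374948418114
```

>>> carry_out:
  linear:
    - [0.1, -0.1, 1.5]
    - [0.1, -0.1, 3]
    - [0.1, -0.1, 4.5]
    - [0.1, -0.2, 6]
    - [0.1, -0.2, 7]
    - [0.1, -0.2, 7.4]
    - [0.1, -0.2, 7.4]
  twist: [0, 0, 0, 0, 0, 0, 0]

```text
clock: 13.5
tool_pos: [0.4216, 0.0937, 0.2149]
orientation: [178.5, -0.4, -87.8]
force: [0.6, 0.2, -5.9]
opening: 0.0191
```

```bash
python3 -c "
from h import *
print(st())
x,y=case(-.0424,.0815);goG(x,y,.055,-87.8)
s=ctrl.snapshot('scene');crop(s,200,170,200,180,3,'pics/sc10.png')
"
```

```text
{'clock': np.float64(13.5), 'tool_pos': array([0.422, 0.094, 0.215]), 'orientation': array([178.472,  -0.373, -87.779]), 'force': array([ 0.617,  0.19 , -5.949]), 'moment': array([-0.002, -0.098,  0.015]), 'opening': np.float64(0.019), 'joint_pos': array([ 38.577,  11.399, -41.933,  -0.981, -38.125,  54.419])}
grasp [0.4174 0.0925 0.0556] -> cm [ 0.06 -7.99 -0.15] twist 0.0
```

View pics/sc10.png

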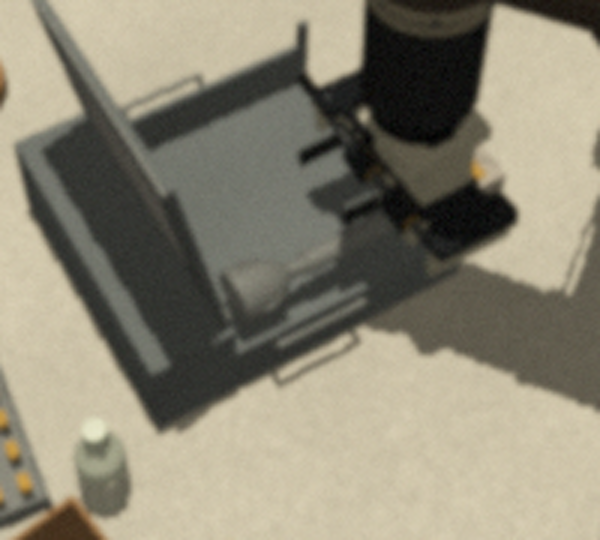

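The cup is at the lane entry (crop (255,285)), low enough to pass under the cover. Measured origin is about -80 mm in the case, as planned. Sliding in 8 cm.

>>> carry_out:
  linear:
    - [0, -1, 0]
    - [0, -2, 0]
    - [0, -3, 0]
    - [0.1, -4, 0]
    - [0.1, -5, 0]
    - [0.1, -6, -0.1]
    - [0.1, -7, -0.1]
    - [0.1, -7.7, -0.1]
    - [0.1, -8, -0.1]
    - [0.1, -8, -0.1]
  twist: [0, 0, 0, 0, 0, 0, 0, 0, 0, 0]

```text
clock: 14.38
tool_pos: [0.5025, 0.0959, 0.2142]
orientation: [178.5, -0.3, -87.8]
force: [0.0, -0.1, -6.5]
opening: 0.019
```

```bash
python3 -c "
from h import *
print(st())
x,y=case(-.0424,.0815);goG(x,y,.036,-87.8)
s=ctrl.snapshot('top');crop(s,150,120,180,180,3,'pics/t11.png')
"
```

```text
{'clock': np.float64(14.383), 'tool_pos': array([0.503, 0.096, 0.214]), 'orientation': array([178.52 ,  -0.349, -87.805]), 'force': array([ 0.016, -0.108, -6.479]), 'moment': array([ 0.025, -0.133, -0.011]), 'opening': np.float64(0.019), 'joint_pos': array([ 32.63 ,  17.865, -32.271,  -0.68 , -41.319,  60.077])}
grasp [0.4984 0.0947 0.055 ] -> cm [-0.04  0.06  1.9 ] twist -0.0
```

View pics/t11.png

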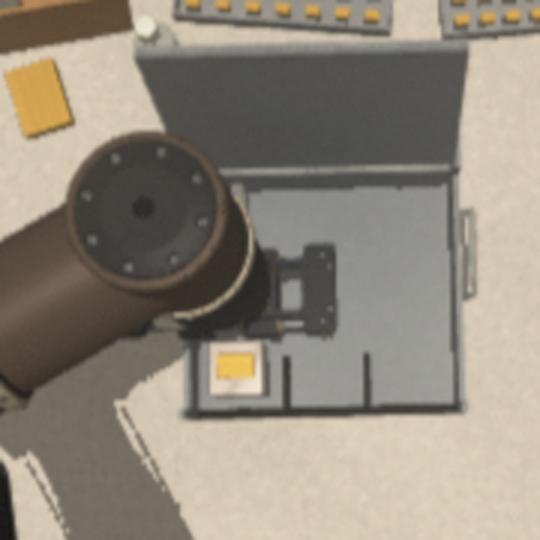

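The base (crop (237,368)) lies between the wall and the strip, and behind the sill. Lowering.

>>> carry_out:
  linear:
    - [0, 0, 0.5]
    - [0, 0, 1]
    - [0, 0, 1.5]
    - [0, 0, 1.8]
    - [0, 0, 2]
    - [0, 0, 2]
  twist: [0, 0, 0, 0, 0, 0]

```text
clock: 14.93
tool_pos: [0.5009, 0.0955, 0.1943]
orientation: [178.4, -0.4, -87.8]
force: [-1.5, -1.5, -0.1]
opening: 0.0194
```

```bash
python3 -c "
from h import *
print(st());goG(.5,.09,.036)"
```

```text
{'clock': np.float64(14.933), 'tool_pos': array([0.501, 0.095, 0.194]), 'orientation': array([178.429,  -0.402, -87.774]), 'force': array([-1.534, -1.462, -0.132]), 'moment': array([-0.443,  0.918,  0.031]), 'opening': np.float64(0.019), 'joint_pos': array([ 32.689,  19.551, -33.419,  -0.721, -38.591,  60.102])}
grasp [0.4966 0.0942 0.0351] -> cm [ 0.43 -0.32 -0.1 ] twist 0
```

Weight is on the floor. Releasing, opening only slightly.

>>> carry_out:
  linear:
    - [0, 0, 0]
    - [0, 0, 0]
    - [0, 0, 0]
    - [0, 0, 0]
  twist: [0, 0, 0, 0]
  fingers: -0.25

```text
clock: 15.27
tool_pos: [0.5014, 0.0957, 0.1947]
orientation: [178.5, -0.4, -87.8]
force: [-0.3, 0.0, -0.2]
opening: 0.0321
```

>>> carry_out:
  linear:
    - [0, 0, -1]
    - [0, 0, -2.5]
    - [0, 0, -5]
    - [0, 0, -7.5]
    - [0, 0, -10]
    - [0, 2, -12]
    - [0, 5, -13]
    - [0, 8, -13]
    - [-2, 10, -13]
    - [-4, 11, -13]
    - [-4, 11, -13]
  twist: [0, 0, 0, 0, 0, 0, 0, 0, 0, 0, 0]

```text
clock: 16.18
tool_pos: [0.3919, 0.1337, 0.3289]
orientation: [178.6, -0.2, -87.7]
force: [0.0, -0.5, 0.3]
opening: 0.0327
```

```bash
python3 -c "
from h import *
print(st())
s=ctrl.snapshot('scene');crop(s,200,150,220,200,3,'pics/sc12.png');cv2.imwrite('pics/sc12f.png',s)
s=ctrl.snapshot('top');cv2.imwrite('pics/t12f.png',s);crop(s,90,120,240,190,3,'pics/t12.png')
"
```

```text
{'clock': np.float64(16.183), 'tool_pos': array([0.392, 0.134, 0.329]), 'orientation': array([178.643,  -0.229, -87.662]), 'force': array([ 0.011, -0.496,  0.326]), 'moment': array([ 0.025, -0.164, -0.037]), 'opening': np.float64(0.033), 'joint_pos': array([ 46.016,  -0.322, -35.803,  -0.934, -55.662,  46.854])}
```

View pics/sc12.png

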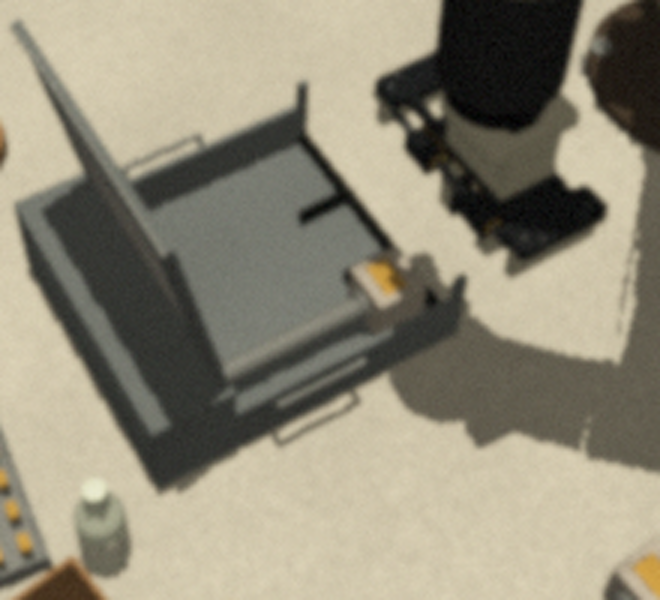

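View pics/t12.png

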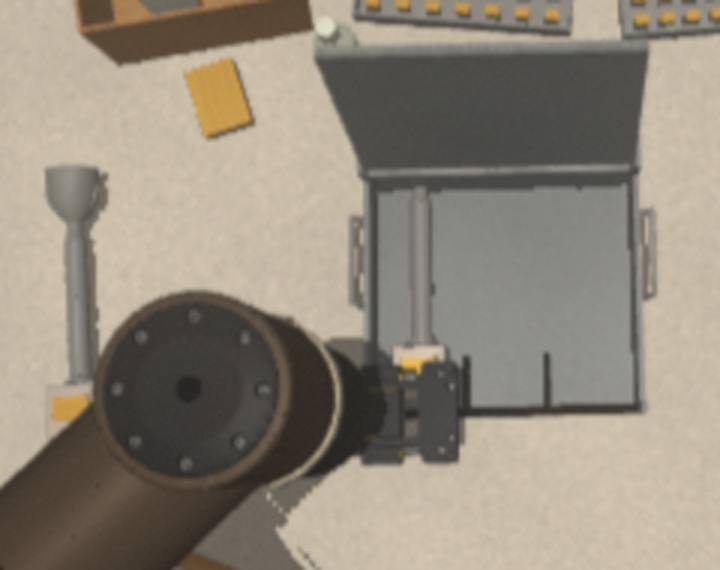

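```bash
python3 -c "
from h import *
P=onz('scene',(327.3,241.7),.058); a=np.radians(CYAW);d=P[:2]-[CX,CY]; print(P, 'case',d@[np.cos(a),np.sin(a)],d@[-np.sin(a),np.cos(a)])
for f in('pics/scene0.png','pics/sc12f.png'):
  hsv=cv2.cvtColor(cv2.imread(f),cv2.COLOR_BGR2HSV); m=cv2.inRange(hsv,(8,120,120),(30,255,255)); n,l,s,c=cv2.connectedComponentsWithStats(m)
  print([(np.round(c[i],1),s[i][4]) for i in range(1,n) if s[i][4]>60 and c[i][0]>300])
  t=cv2.imread(f.replace('scene0','top0').replace('sc12f','t12f'))
  try: troph(t,[(200,240,105,128)])
  except Exception as e: print(e)
a=np.radians(6.2);x,y=.4975-.02*np.cos(a),.429-.02*np.sin(a);print(x,y);goG(x,y,.15,-83.8)
"
```

```text
[0.4394507  0.08907266 0.058     ] case -0.10043731729256049 0.07778556301727575
[(array([431. , 275.9]), np.int32(154)), (array([385.7, 276.9]), np.int32(99)), (array([419. , 342.1]), np.int32(134))]
axis pt 0.49813414 0.42904 yaw 6.13521
[(array([419. , 342.2]), np.int32(126))]
axis pt 0.51156586 0.43022025 yaw 6.071078
0.4776169807205537 0.4268400128858795
grasp [0.3892 0.1319 0.1691] -> cm [-29.12 -10.09   1.51] twist -3.8
```

>>> carry_out:
  linear:
    - [-2, -0.6, 0]
    - [-4.5, -1.4, 0]
    - [-7.2, -2.4, 0]
    - [-10, -3.4, 0]
    - [-12.8, -4.4, 0]
    - [-15.6, -5.4, 0]
    - [-18.4, -6.4, 0]
    - [-21.2, -7.4, 0.4]
    - [-24, -8.4, 0.8]
    - [-26.6, -9.4, 1.2]
    - [-28.4, -10, 1.5]
    - [-29.1, -10.1, 1.5]
  twist: [-0.5, -1, -1.4, -1.8, -2.2, -2.6, -3, -3.4, -3.8, -3.8, -3.8, -3.8]
  fingers: 0.2

```text
clock: 17.28
tool_pos: [0.4832, 0.4293, 0.3076]
orientation: [178.5, -0.3, -83.8]
force: [0.7, -0.7, 0.1]
opening: 0.0523
```

```bash
python3 -c "
from h import *
print(st());goG(.4776,.4268,.026,-83.8)
s=ctrl.snapshot('scene');cv2.imwrite('pics/sc13.png',s)
P=onz('scene',(0,0),0)
"
```

```text
{'clock': np.float64(17.283), 'tool_pos': array([0.483, 0.429, 0.308]), 'orientation': array([178.524,  -0.299, -83.839]), 'force': array([ 0.693, -0.683,  0.055]), 'moment': array([-0.045, -0.151,  0.004]), 'opening': np.float64(0.052), 'joint_pos': array([ 58.562,  22.482,  -9.265,  -1.147, -59.395,  38.189])}
grasp [0.4792 0.4281 0.1484] -> cm [ 0.04 -0.15 12.24] twist -0.0
```

View pics/sc13.png

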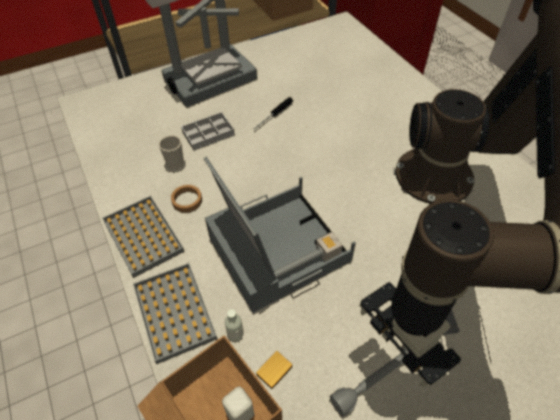

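The first trophy is seated, with its base at (327,243) inside the sill. The gripper is over the second trophy, astride the column. Descending and gripping.

>>> carry_out:
  linear:
    - [0, 0, 2.5]
    - [0, 0, 5]
    - [0, -0.1, 7.5]
    - [0, -0.1, 9.5]
    - [0, -0.1, 11]
    - [0, -0.1, 11.9]
    - [0, -0.1, 12.1]
    - [0, -0.1, 12.1]
  twist: [0, 0, 0, 0, 0, 0, 0, 0]

```text
clock: 18.0
tool_pos: [0.4811, 0.4279, 0.1869]
orientation: [178.5, -0.3, -83.8]
force: [-0.7, -0.6, 0.4]
opening: 0.0529
```

>>> carry_out:
  linear:
    - [0, 0, 0]
    - [0, 0, 0]
    - [0, 0, 0]
    - [0, 0, 0]
    - [0, 0, 0]
    - [0, 0, 0]
    - [0, 0, 0]
    - [0, 0, 0]
  twist: [0, 0, 0, 0, 0, 0, 0, 0]
  fingers: -1

```text
clock: 18.67
tool_pos: [0.4811, 0.4277, 0.1873]
orientation: [178.5, -0.3, -83.8]
force: [-0.4, -2.1, 4.5]
opening: 0.019
```

```bash
python3 -c "
from h import *
print(st(),gp()[0])"
```

```text
{'clock': np.float64(18.667), 'tool_pos': array([0.481, 0.428, 0.187]), 'orientation': array([178.509,  -0.343, -83.849]), 'force': array([-0.423, -2.052,  4.535]), 'moment': array([-0.816,  0.271,  0.01 ]), 'opening': np.float64(0.019), 'joint_pos': array([ 58.653,  29.718, -15.827,  -1.363, -45.642,  38.457])} [0.47705061 0.42631895 0.02804727]
```

>>> carry_out:
  linear:
    - [0, 0, -0.5]
    - [0, 0, -1]
    - [0, 0, -1.5]
    - [0, 0, -2]
    - [0, 0, -2.5]
    - [0, 0, -2.5]
    - [0, 0, -2.5]
    - [0, 0, -2.5]
    - [0, 0, -2.5]
  twist: [0, 0, 0, 0, 0, 0, 0, 0, 0]

```text
clock: 19.42
tool_pos: [0.4816, 0.428, 0.2121]
orientation: [178.5, -0.3, -83.8]
force: [-0.5, 0.3, -3.7]
opening: 0.0191
```

```bash
python3 -c "
from h import *
print(st(),gp()[0])
s=ctrl.snapshot('scene');cv2.imwrite('pics/sc14.png',s)
a=[cv2.resize(cv2.imread(f)[340:420,320:450],None,fx=3,fy=3,interpolation=cv2.INTER_CUBIC) for f in('pics/sc4.png','pics/sc14.png')]
cv2.imwrite('pics/cmp2.png',np.hstack(a))"
```

```text
{'clock': np.float64(19.417), 'tool_pos': array([0.482, 0.428, 0.212]), 'orientation': array([178.505,  -0.34 , -83.844]), 'force': array([-0.517,  0.254, -3.711]), 'moment': array([ 0.038, -0.045,  0.065]), 'opening': np.float64(0.019), 'joint_pos': array([ 58.62 ,  28.035, -14.704,  -1.308, -48.449,  38.409])} [0.47760269 0.42658135 0.05285049]
```

View pics/cmp2.png

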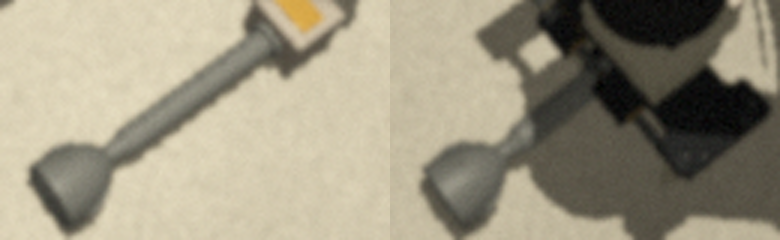

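This one is about 0.38 kg. Its cup rose only about 9 mm for a 25 mm lift, so it hangs cup-down and the balance point is toward the cup. I'll take another reading.

>>> carry_out:
  linear:
    - [0, 0, 0]
    - [0, 0, 0]
  twist: [0, 0]

```text
clock: 19.63
tool_pos: [0.4816, 0.428, 0.2119]
orientation: [178.5, -0.4, -83.8]
force: [-1.8, 0.5, -3.3]
opening: 0.0188
```

```bash
python3 -c "
from h import *
print(st(),gp()[0])
for z in(.0,.01,.025,.05):
  print(z,proj('scene',[.629,.443,z]))
for f,c in(('pics/sc4.png',''),('pics/sc14.png','')):
  s=cv2.imread(f)[370:420,315:365];cv2.imwrite(f.replace('.png','z.png'),cv2.resize(s,None,fx=9,fy=9,interpolation=cv2.INTER_CUBIC))
a=[cv2.imread(f) for f in('pics/sc4z.png','pics/sc14z.png')];cv2.imwrite('pics/cmp3.png',cv2.resize(np.hstack(a),(800,400)))
"
```

```text
{'clock': np.float64(19.633), 'tool_pos': array([0.482, 0.428, 0.212]), 'orientation': array([178.492,  -0.357, -83.837]), 'force': array([-1.768,  0.454, -3.331]), 'moment': array([ 0.171, -0.044,  0.074]), 'opening': np.float64(0.019), 'joint_pos': array([ 58.625,  28.054, -14.706,  -1.307, -48.449,  38.41 ])} [0.47752247 0.42656783 0.05263894]
0.0 [335.37917744 410.53650233]
0.01 [335.75646833 409.2138516 ]
0.025 [336.33351584 407.19092356]
0.05 [337.32607828 403.71134461]
```

View pics/cmp3.png

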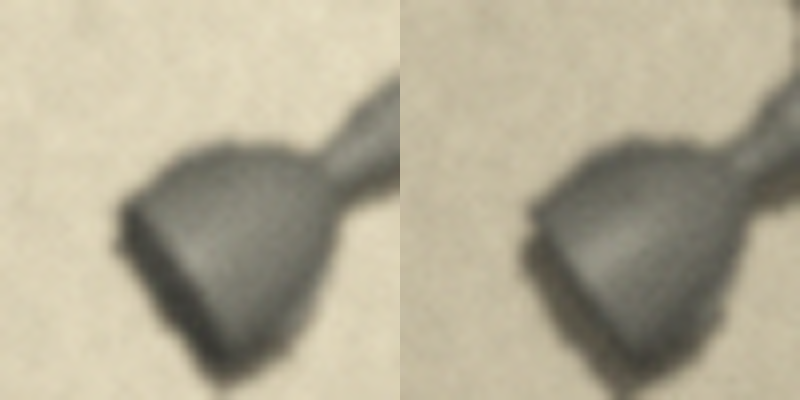

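>>> carry_out:
  linear:
    - [0, 0, 0]
    - [0, 0, 0]
  twist: [0, 0]

```text
clock: 19.8
tool_pos: [0.4816, 0.428, 0.2118]
orientation: [178.5, -0.4, -83.8]
force: [-0.2, -0.3, -3.6]
opening: 0.0192
```

```bash
python3 -c "
from h import *
print(st())"
```

```text
{'clock': np.float64(19.8), 'tool_pos': array([0.482, 0.428, 0.212]), 'orientation': array([178.489,  -0.363, -83.837]), 'force': array([-0.237, -0.254, -3.567]), 'moment': array([0.151, 0.006, 0.081]), 'opening': np.float64(0.019), 'joint_pos': array([ 58.625,  28.063, -14.707,  -1.306, -48.446,  38.41 ])}
```

The cup edge is still practically on the bench, so the trophy pivoted cup-down. Setting down, then shifting 2.5 cm toward the cup.

>>> carry_out:
  linear:
    - [0, 0, 0.5]
    - [0, 0, 1]
    - [0, 0, 1.5]
    - [0, 0, 2]
    - [0, 0, 2.3]
    - [0, 0, 2.3]
  twist: [0, 0, 0, 0, 0, 0]

```text
clock: 20.3
tool_pos: [0.4809, 0.4276, 0.1881]
orientation: [178.5, -0.4, -83.8]
force: [-0.7, 0.3, -3.0]
opening: 0.0192
```

>>> carry_out:
  linear:
    - [0, 0, 0]
    - [0, 0, 0]
    - [0, 0, 0]
    - [0, 0, 0.1]
    - [0, 0, 0.2]
    - [0, -0.7, 0.2]
    - [0, -1.4, 0.2]
    - [0, -2.1, 0.1]
    - [0, -2.5, 0.1]
    - [0, -2.5, 0.1]
  twist: [0, 0, 0, 0, 0, 0, 0, 0, 0, 0]
  fingers: 0

```text
clock: 21.13
tool_pos: [0.5069, 0.4303, 0.1863]
orientation: [178.5, -0.4, -83.9]
force: [-0.5, 0.1, -0.1]
opening: 0.0439
```

```bash
python3 -c "
from h import *
print(st(),gp()[0])
s=ctrl.snapshot('scene');crop(s,320,310,150,110,5,'pics/sc15.png')"
```

```text
{'clock': np.float64(21.133), 'tool_pos': array([0.507, 0.43 , 0.186]), 'orientation': array([178.476,  -0.406, -83.88 ]), 'force': array([-0.479,  0.101, -0.092]), 'moment': array([ 0.025, -0.076,  0.04 ]), 'opening': np.float64(0.044), 'joint_pos': array([ 56.797,  31.343, -12.896,  -1.26 , -47.048,  40.186])} [0.50285144 0.42873908 0.02705603]
```

View pics/sc15.png

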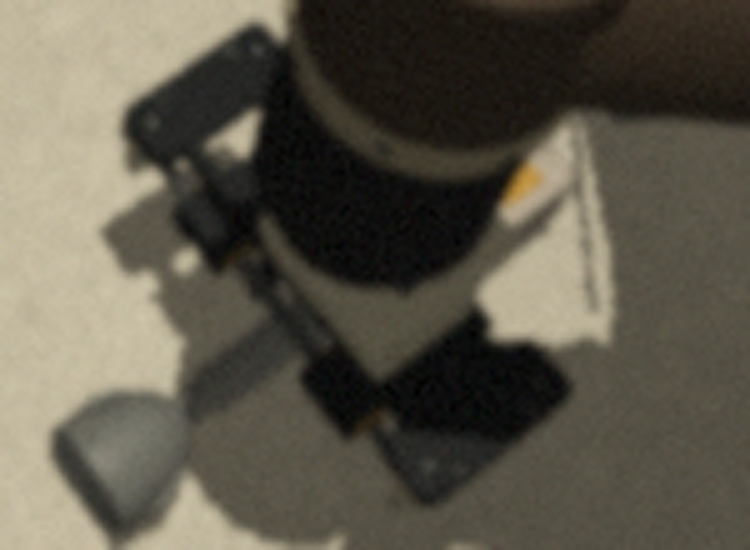

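The trophy lies flat on the bench. The grip is now at about x +5 mm. Gripping and making a second trial lift.

>>> carry_out:
  linear:
    - [0, 0, 0]
    - [0, 0, 0]
    - [0, 0, 0]
    - [0, 0, 0]
    - [0, 0, 0]
    - [0, 0, 0]
  twist: [0, 0, 0, 0, 0, 0]
  fingers: -1

```text
clock: 21.68
tool_pos: [0.5062, 0.4303, 0.1862]
orientation: [178.5, -0.4, -83.9]
force: [0.4, 1.3, 0.4]
opening: 0.0191
```

>>> carry_out:
  linear:
    - [0, 0, -0.5]
    - [0, 0, -1]
    - [0, 0, -1.5]
    - [0, 0, -2]
    - [0, 0, -2.5]
    - [0, 0, -3]
    - [0, 0, -3]
    - [0, 0, -3]
    - [0, 0, -3]
  twist: [0, 0, 0, 0, 0, 0, 0, 0, 0]

```text
clock: 22.43
tool_pos: [0.5069, 0.4305, 0.2161]
orientation: [178.4, -0.4, -83.9]
force: [-0.1, 0.4, -4.8]
opening: 0.0192
```

```bash
python3 -c "
from h import *
print(st(),gp()[0])
s=ctrl.snapshot('scene');cv2.imwrite('pics/sc16f.png',s);crop(s,320,310,150,110,5,'pics/sc16.png')"
```

```text
{'clock': np.float64(22.433), 'tool_pos': array([0.507, 0.43 , 0.216]), 'orientation': array([178.438,  -0.413, -83.877]), 'force': array([-0.071,  0.448, -4.801]), 'moment': array([ 0.018, -0.131,  0.004]), 'opening': np.float64(0.019), 'joint_pos': array([ 56.802,  29.367, -11.613,  -1.23 , -50.337,  40.111])} [0.50268768 0.42886354 0.05686486]
```

View pics/sc16.png

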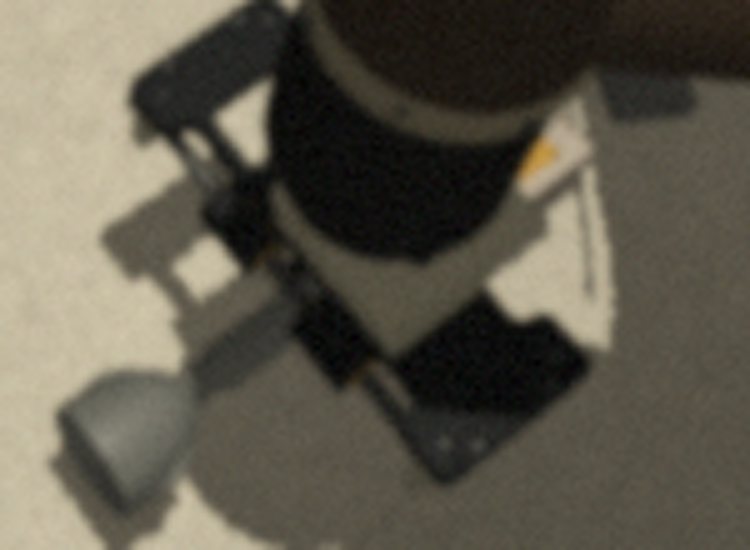

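>>> carry_out:
  linear:
    - [0, 0, 0]
    - [0, 0, 0]
  twist: [0, 0]

```text
clock: 22.65
tool_pos: [0.5068, 0.4303, 0.2155]
orientation: [178.4, -0.5, -83.9]
force: [-0.3, -0.5, -5.1]
opening: 0.0194
```

```bash
python3 -c "
from h import *
print(st())"
```

```text
{'clock': np.float64(22.65), 'tool_pos': array([0.507, 0.43 , 0.216]), 'orientation': array([178.397,  -0.457, -83.882]), 'force': array([-0.277, -0.48 , -5.077]), 'moment': array([-0.021, -0.079, -0.01 ]), 'opening': np.float64(0.019), 'joint_pos': array([ 56.801,  29.405, -11.637,  -1.235, -50.334,  40.11 ])}
```

The lift is now level: cup and base both rose about 30–40 mm, load is 4.95 N, and the moment is at baseline. I'll carry it below 0.12 m into the middle lane.

```bash
python3 -c "
from h import *
x,y=case(-.075,0);print(x,y);goG(x,y,.117,-87.8);goG(.47,.30,.117,-85)"
```

```text
0.4678552812692034 0.012320914318436004
grasp [0.5025 0.4286 0.0563] -> cm [41.07  8.04 -5.52] twist 3.9
grasp [0.5025 0.4286 0.0563] -> cm [12.48  4.76 -5.84] twist 1.1
```

>>> carry_out:
  linear:
    - [0, 0, -1.5]
    - [0, 0.4, -3]
    - [0.5, 1, -4.5]
    - [1.5, 1.8, -5.5]
    - [3, 2.6, -5.8]
    - [4.6, 3.4, -5.8]
    - [6.2, 4, -5.8]
    - [7.8, 4.4, -5.8]
    - [9.4, 4.7, -5.8]
    - [11, 4.8, -5.8]
    - [12.4, 4.8, -5.8]
    - [12.4, 4.8, -5.8]
  twist: [0, 0, 0, 0.2, 0.4, 0.6, 0.8, 1, 1.1, 1.1, 1.1, 1.1]

```text
clock: 23.65
tool_pos: [0.4739, 0.2998, 0.2758]
orientation: [178.4, -0.5, -85.1]
force: [-0.4, -0.7, -5.5]
opening: 0.0192
```

```bash
python3 -c "
from h import *
print(st())
x,y=case(-.075,0);goG(x,y,.118,-87.8)
s=ctrl.snapshot('scene');cv2.imwrite('pics/sc17.png',s)"
```

```text
{'clock': np.float64(23.65), 'tool_pos': array([0.474, 0.3  , 0.276]), 'orientation': array([178.357,  -0.532, -85.067]), 'force': array([-0.363, -0.69 , -5.508]), 'moment': array([-0.012, -0.048, -0.011]), 'opening': np.float64(0.019), 'joint_pos': array([ 51.998,  17.209, -22.317,  -1.067, -51.987,  43.596])}
grasp [0.4695 0.298  0.1166] -> cm [28.44  2.61  0.2 ] twist 2.7
```

View pics/sc17.png

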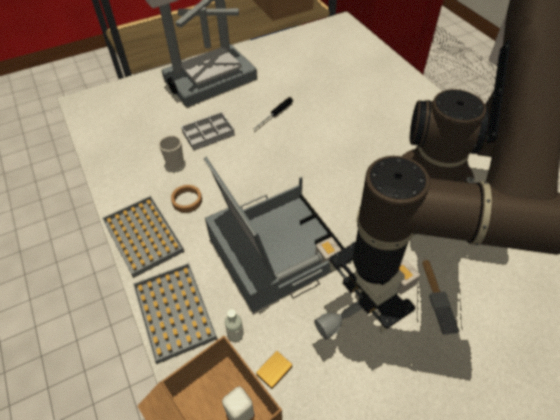

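```bash
python3 -c "
from h import *
a=np.radians(4.9);u=np.array([np.cos(a),np.sin(a)]);g=np.array([.4695,.298])
for z in(.09,.115,.14): print(z,proj('scene',[*(g+.09*u),z]),proj('scene',[*(g-.11*u),z+.025]))
s=cv2.imread('pics/sc17.png');crop(s,300,250,130,90,6,'pics/sc17c.png')"
```

```text
0.09 [332.73856263 325.86475176] [403.17772233 277.40868146]
0.115 [333.61763645 320.98675123] [405.30888209 271.85166946]
0.14 [334.5309882  315.91854167] [407.51953113 266.08738871]
```

View pics/sc17c.png

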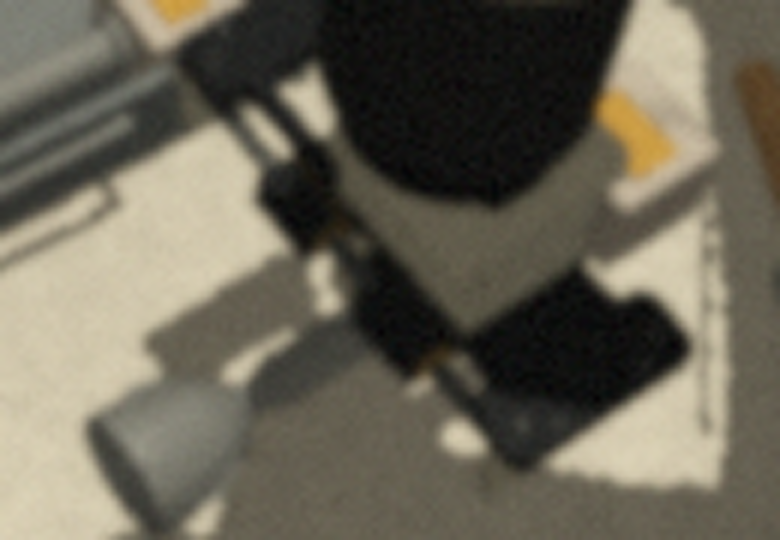

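Base at (406,271) and cup at (328,325) both fit a level trophy at z ≈ 0.115. Continuing.

>>> carry_out:
  linear:
    - [1.5, 0.2, 0.1]
    - [3.5, 0.5, 0.2]
    - [6, 0.8, 0.2]
    - [8.6, 1.1, 0.2]
    - [11.2, 1.4, 0.2]
    - [13.8, 1.7, 0.2]
    - [16.4, 2, 0.2]
    - [19, 2.2, 0.2]
    - [21.6, 2.4, 0.2]
    - [24, 2.5, 0.2]
    - [26, 2.6, 0.2]
    - [27.5, 2.6, 0.2]
  twist: [0.2, 0.5, 0.8, 1.1, 1.4, 1.7, 2, 2.3, 2.6, 2.7, 2.7, 2.7]

```text
clock: 24.7
tool_pos: [0.4719, 0.0231, 0.2772]
orientation: [178.4, -0.6, -87.8]
force: [0.2, -0.2, -4.4]
opening: 0.0193
```

```bash
python3 -c "
from h import *
print(st())
x,y=case(-.075,0);goG(x,y,.118,-87.8)
s=ctrl.snapshot('scene');crop(s,200,150,220,200,3,'pics/sc18.png')
s=ctrl.snapshot('top');crop(s,150,120,180,180,3,'pics/t18.png')"
```

```text
{'clock': np.float64(24.7), 'tool_pos': array([0.472, 0.023, 0.277]), 'orientation': array([178.44 ,  -0.568, -87.801]), 'force': array([ 0.196, -0.188, -4.431]), 'moment': array([ 0.027, -0.099,  0.007]), 'opening': np.float64(0.019), 'joint_pos': array([ 26.7  ,   9.366, -33.425,  -0.173, -48.865,  65.606])}
grasp [0.4676 0.0214 0.1179] -> cm [0.91 0.01 0.  ] twist -0.0
```

View pics/sc18.png

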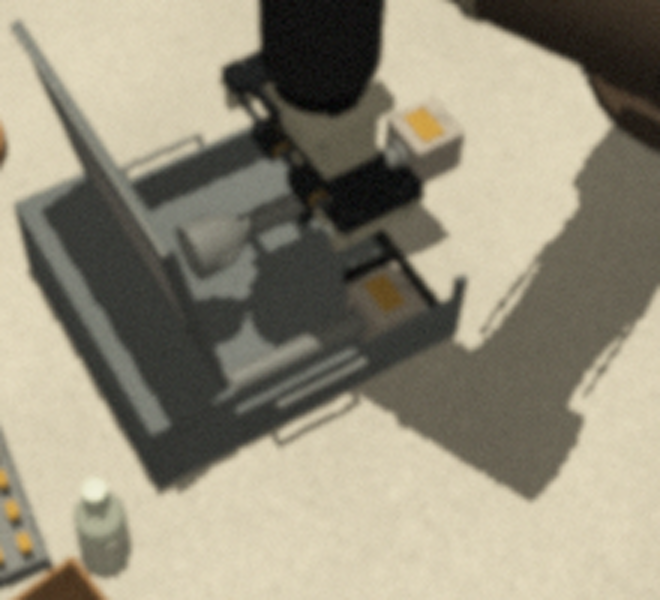

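View pics/t18.png

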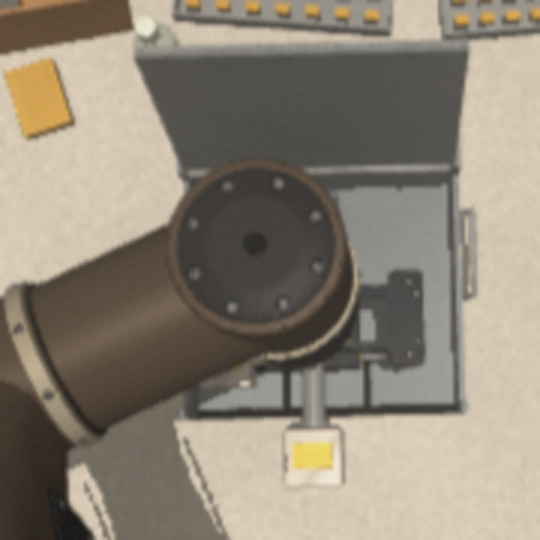

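```bash
python3 -c "
from h import *
P,r=tri((341.7,191),(254.3,271.7)); a=np.radians(CYAW);d=P[:2]-[CX,CY]; print(P,r,'case',d@[np.cos(a),np.sin(a)],d@[-np.sin(a),np.cos(a)])
x,y=case(-.075,0);goG(x,y,.055,-87.8)"
```

```text
[0.35735099 0.01598232 0.14048022] [np.float64(0.0004994427515041214), np.float64(0.0004994427515044664)] case -0.18528228689153928 0.007900729213923792
grasp [0.4676 0.0211 0.1178] -> cm [ 0.82 -0.16  6.29] twist -0.1
```

Two-view check: the base centre is at case x -185, so the origin is at -80, and its top is at 0.140, level. Lowering at the entry.

>>> carry_out:
  linear:
    - [0.4, 0, 0.5]
    - [0.8, -0.1, 1.5]
    - [0.8, -0.1, 3]
    - [0.8, -0.1, 4.5]
    - [0.8, -0.1, 5.6]
    - [0.8, -0.1, 6.2]
    - [0.8, -0.1, 6.2]
  twist: [0, 0, 0, 0, 0, 0, 0]

```text
clock: 25.38
tool_pos: [0.4712, 0.0144, 0.2137]
orientation: [178.3, -0.6, -87.9]
force: [0.0, -0.8, -5.2]
opening: 0.0193
```

```bash
python3 -c "
from h import *
print(st())
x,y=case(.005,0);goG(x,y,.055,-87.8)"
```

```text
{'clock': np.float64(25.383), 'tool_pos': array([0.471, 0.014, 0.214]), 'orientation': array([178.286,  -0.633, -87.857]), 'force': array([ 0.042, -0.802, -5.24 ]), 'moment': array([ 0.042, -0.055, -0.016]), 'opening': np.float64(0.019), 'joint_pos': array([ 25.704,  14.806, -37.432,  -0.165, -39.587,  66.558])}
grasp [0.4665 0.0124 0.0545] -> cm [ 0.01 -8.13 -0.29] twist -0.1
```

>>> carry_out:
  linear:
    - [0, -1, 0]
    - [0, -2, 0]
    - [0, -3, 0]
    - [0, -4, -0.1]
    - [0, -5, -0.1]
    - [0, -6, -0.2]
    - [0, -7, -0.2]
    - [0, -7.7, -0.2]
    - [0, -8, -0.2]
    - [0, -8, -0.2]
  twist: [0, 0, 0, 0, 0, 0, 0, 0, 0, 0]

```text
clock: 26.22
tool_pos: [0.5518, 0.0173, 0.2131]
orientation: [178.3, -0.6, -87.9]
force: [0.2, -0.6, -4.6]
opening: 0.0194
```

```bash
python3 -c "
from h import *
print(st())
x,y=case(.005,0);goG(x,y,.036,-87.8)
s=ctrl.snapshot('scene');crop(s,200,150,220,200,3,'pics/sc19.png')
s=ctrl.snapshot('top');crop(s,150,120,180,180,3,'pics/t19.png')"
```

```text
{'clock': np.float64(26.217), 'tool_pos': array([0.552, 0.017, 0.213]), 'orientation': array([178.28 ,  -0.638, -87.874]), 'force': array([ 0.152, -0.64 , -4.556]), 'moment': array([ 0.064, -0.137, -0.056]), 'opening': np.float64(0.019), 'joint_pos': array([ 2.2131e+01,  2.1116e+01, -2.7361e+01,  1.5000e-02, -4.3358e+01,
        6.9974e+01])}
grasp [0.5471 0.0154 0.0539] -> cm [-0.02 -0.12  1.79] twist -0.1
```

View pics/sc19.png

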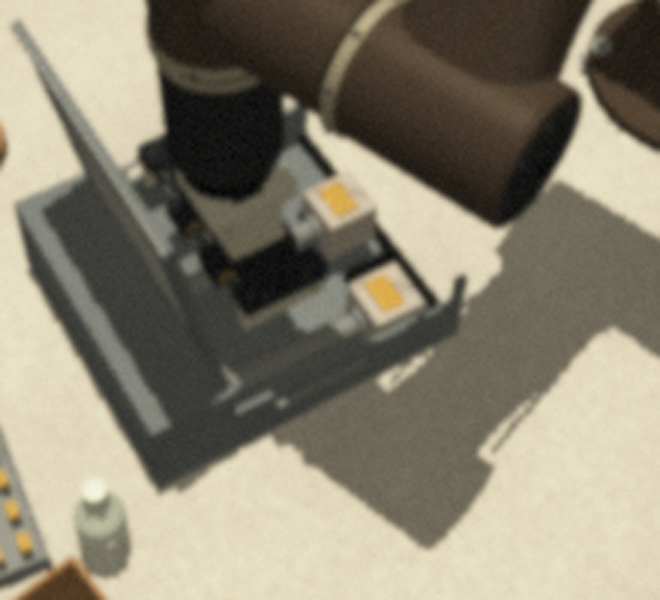

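View pics/t19.png

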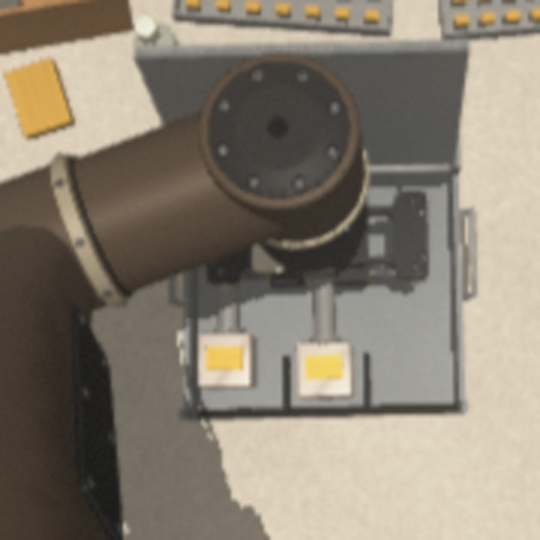

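Both bases sit inside the front, and the second is centred between the strips at (325,368). Lowering and releasing.

>>> carry_out:
  linear:
    - [0, -0.1, 0.5]
    - [0, -0.2, 1]
    - [0, -0.3, 1.5]
    - [0, -0.3, 1.8]
    - [0, -0.3, 1.9]
    - [0, -0.3, 1.9]
  twist: [0, 0, 0, 0, 0, 0]

```text
clock: 26.82
tool_pos: [0.553, 0.017, 0.1941]
orientation: [178.2, -0.7, -87.9]
force: [-2.5, -0.3, 0.7]
opening: 0.0194
```

```bash
python3 -c "
from h import *
print(st(),gp()[0])"
```

```text
{'clock': np.float64(26.817), 'tool_pos': array([0.553, 0.017, 0.194]), 'orientation': array([178.197,  -0.663, -87.854]), 'force': array([-2.484, -0.346,  0.659]), 'moment': array([-0.102,  0.62 ,  0.023]), 'opening': np.float64(0.019), 'joint_pos': array([ 2.2053e+01,  2.2786e+01, -2.8078e+01,  1.3000e-02, -4.1057e+01,
        7.0072e+01])} [0.54804926 0.01501392 0.03484392]
```

>>> carry_out:
  linear:
    - [0, 0, 0]
    - [0, 0, 0]
    - [0, 0, 0]
    - [0, 0, 0]
  twist: [0, 0, 0, 0]
  fingers: -0.2

```text
clock: 27.15
tool_pos: [0.5533, 0.0172, 0.1943]
orientation: [178.2, -0.7, -87.8]
force: [0.9, 0.8, -0.2]
opening: 0.0342
```

>>> carry_out:
  linear:
    - [0, 0, -1]
    - [0, 0, -2.5]
    - [0, 0, -5]
    - [0, 0.5, -7.5]
    - [0, 2, -10]
    - [0, 5, -13]
    - [0, 8, -16]
    - [1, 11, -19]
    - [3, 12, -22]
    - [5, 12, -24]
    - [7, 12, -25]
    - [8, 12, -25]
  twist: [0, 0, 0, 0, 0, 0, 0, 0, 0, 0, 0, 0]

```text
clock: 28.15
tool_pos: [0.4437, -0.0656, 0.4528]
orientation: [178.6, -0.6, -87.8]
force: [-0.4, -0.3, -0.1]
opening: 0.0353
```

```bash
python3 -c "
from h import *
print(st())
s=ctrl.snapshot('scene');cv2.imwrite('pics/sc20f.png',s);crop(s,200,150,220,200,3,'pics/sc20.png')
s=ctrl.snapshot('top');cv2.imwrite('pics/t20f.png',s);crop(s,150,120,180,180,3,'pics/t20.png')"
```

```text
{'clock': np.float64(28.15), 'tool_pos': array([ 0.444, -0.066,  0.453]), 'orientation': array([178.635,  -0.615, -87.843]), 'force': array([-0.421, -0.35 , -0.114]), 'moment': array([ 0.014, -0.203, -0.02 ]), 'opening': np.float64(0.035), 'joint_pos': array([ 17.027,  -2.804, -21.398,   0.255, -72.883,  75.045])}
```

View pics/sc20.png

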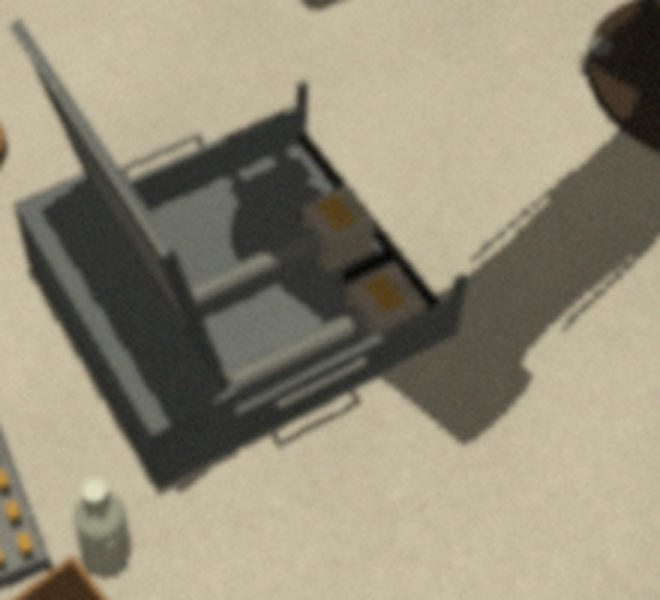

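View pics/t20f.png

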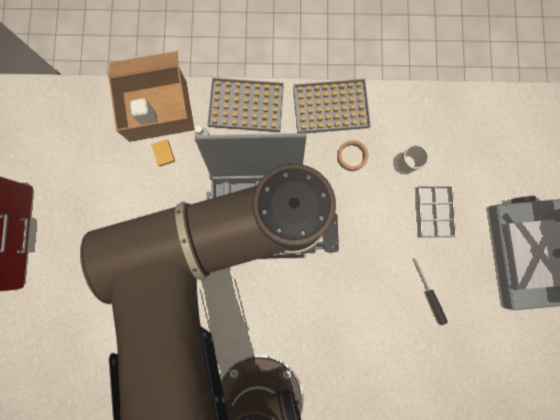

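```bash
python3 -c "
from h import *
a=np.radians(CYAW)
for cam_,p in(('scene',(327.7,247.7)),('scene',(313.3,221)),('top',(224.7,239.3))):
  P=onz(cam_,p,.058);d=P[:2]-[CX,CY]; print(P,'origin case',d@[np.cos(a),np.sin(a)]+.105,d@[-np.sin(a),np.cos(a)])
s=cv2.imread('pics/scene0.png');crop(s,130,330,160,90,4.5,'pics/box.png')
goG(.55,-.02,.40)"
```

```text
[0.44824321 0.10556587 0.058     ] origin case 0.01398185759216862 0.09392909441909324
[0.43774499 0.01364159 0.058     ] origin case -3.739870387932387e-05 0.002475569093554715
[0.4437251  0.10616558 0.058     ] origin case 0.00949009710129367 0.0947018014573247
grasp [ 0.4389 -0.0671  0.2901] -> cm [ -4.2  -10.94 -11.36] twist 0
```

View pics/box.png

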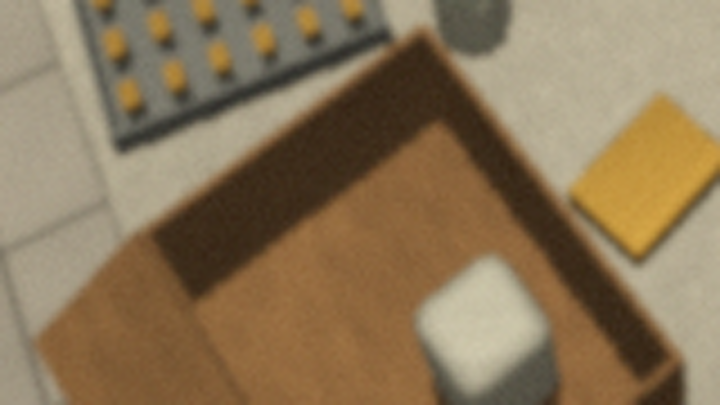

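```bash
python3 -c "
from h import *
print(tri((328.3,247.3),(224.7,239.3)))
go(.55,-.02,.56,-87.8);go(.71,-.01,.56,-87.8)"
```

```text
(array([0.44483544, 0.10553098, 0.0572204 ]), [np.float64(0.0012971956382872233), np.float64(0.0012971956382873706)])
linear cm [ -4.  -10.5 -11.4] twist -0.2 len 16.0
linear cm [ -4.5 -26.5 -11.9] twist -0.2 len 29.4
```

The first trophy's base top triangulates to z = 0.057, so it lies flat. It has shifted about 15 mm sideways within its lane and is still well inside the limits. Now going up and over the lid with closed fingers.

>>> carry_out:
  linear:
    - [0, 0, -2]
    - [-0.5, 0, -4.5]
    - [-1, 0, -7]
    - [-1.5, -1, -9.5]
    - [-2, -3, -11.5]
    - [-2.5, -5.5, -11.8]
    - [-3, -8, -11.8]
    - [-3.5, -11, -11.8]
    - [-4, -14, -11.8]
    - [-4.2, -17, -11.8]
    - [-4.4, -19, -11.8]
    - [-4.4, -20, -11.8]
  twist: [0, 0, 0, 0, 0, 0, 0, 0, 0, 0, 0, 0]
  fingers: -1

```text
clock: 29.25
tool_pos: [0.6478, -0.0113, 0.5574]
orientation: [178.0, -0.7, -88.0]
force: [0.1, -0.1, -2.4]
opening: 0.0004
```

```bash
python3 -c "
from h import *
print(st(),gp()[0])
goG(.715,-.005,.42);goG(.715,-.005,.289)"
```

```text
{'clock': np.float64(29.25), 'tool_pos': array([ 0.648, -0.011,  0.557]), 'orientation': array([178.04 ,  -0.66 , -87.951]), 'force': array([ 0.072, -0.071, -2.401]), 'moment': array([-0.012,  0.027, -0.015]), 'opening': np.float64(0.0), 'joint_pos': array([ 16.27 ,  15.699,  13.065,   0.158, -89.428,  75.764])} [ 0.64245557 -0.01333416  0.39817529]
grasp [ 0.6425 -0.0133  0.3982] -> cm [-0.55 -7.2  -2.44] twist 0
grasp [ 0.6425 -0.0133  0.3982] -> cm [-0.7  -7.65 10.65] twist 0
```

>>> carry_out:
  linear:
    - [-0.2, -1.5, 0]
    - [-0.4, -3, 0]
    - [-0.6, -4.5, 0]
    - [-0.6, -6, 0]
    - [-0.6, -7.5, 0]
    - [-0.6, -8, 0]
    - [-0.6, -8.2, 0]
    - [-0.6, -8.2, 0]
  twist: [0, 0, 0, 0, 0, 0, 0, 0]

```text
clock: 29.92
tool_pos: [0.7296, -0.0021, 0.5536]
orientation: [178.0, -0.7, -87.9]
force: [0.4, -0.2, -0.6]
opening: 0.0006
```

```bash
python3 -c "
from h import *
print(st(),gp()[0])
goG(.715,-.005,.289)
s=ctrl.snapshot('scene');cv2.imwrite('pics/sc21.png',s)"
```

```text
{'clock': np.float64(29.917), 'tool_pos': array([ 0.73 , -0.002,  0.554]), 'orientation': array([177.956,  -0.669, -87.948]), 'force': array([ 0.429, -0.198, -0.641]), 'moment': array([-0.016, -0.073, -0.019]), 'opening': np.float64(0.001), 'joint_pos': array([ 15.133,  24.307,  25.012,   0.189, -92.848,  76.913])} [ 0.72394419 -0.00413605  0.39441697]
grasp [ 0.7239 -0.0041  0.3944] -> cm [-0.07  0.52 10.57] twist 0
```

View pics/sc21.png

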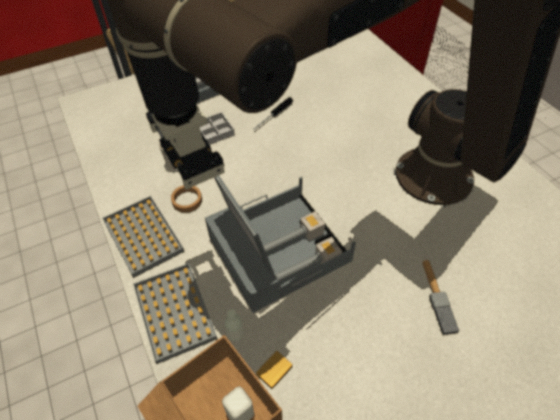

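The gripper is behind the lid, at (190,150). Lowering, then pulling back.

>>> carry_out:
  linear:
    - [0, 0, 2]
    - [0, 0, 4]
    - [0, 0, 6]
    - [0, 0, 8]
    - [0, 0, 9.5]
    - [0, 0, 10]
    - [0, 0, 10]
  twist: [0, 0, 0, 0, 0, 0, 0]

```text
clock: 30.55
tool_pos: [0.7249, -0.0035, 0.4536]
orientation: [177.9, -0.7, -87.9]
force: [-0.1, -0.9, 0.1]
opening: 0.0007
```

>>> carry_out:
  linear:
    - [0, 1.2, 0]
    - [0, 2.4, 0]
    - [0, 3.6, 0]
    - [0, 4.8, 0]
    - [0, 6, 0]
    - [0, 7.2, 0]
    - [0, 8.4, 0]
    - [0, 9.6, 0]
    - [0, 10.8, 0]
    - [0, 12, 0]
  twist: [0, 0, 0, 0, 0, 0, 0, 0, 0, 0]

```text
clock: 31.38
tool_pos: [0.6048, -0.0077, 0.4602]
orientation: [178.2, -0.6, -87.9]
force: [4.0, -0.1, -0.7]
opening: 0.0006
```

```bash
python3 -c "
from h import *
print(st(),gp()[0])
s=ctrl.snapshot('scene');crop(s,150,80,220,230,2.6,'pics/sc22.png')"
```

```text
{'clock': np.float64(31.383), 'tool_pos': array([ 0.605, -0.008,  0.46 ]), 'orientation': array([178.157,  -0.639, -87.941]), 'force': array([ 4.029, -0.117, -0.729]), 'moment': array([ 0.09 , -1.221, -0.004]), 'opening': np.float64(0.001), 'joint_pos': array([ 17.794,  12.869,  -2.857,   0.118, -76.221,  74.224])} [ 0.59979204 -0.00968783  0.30098374]
```

View pics/sc22.png

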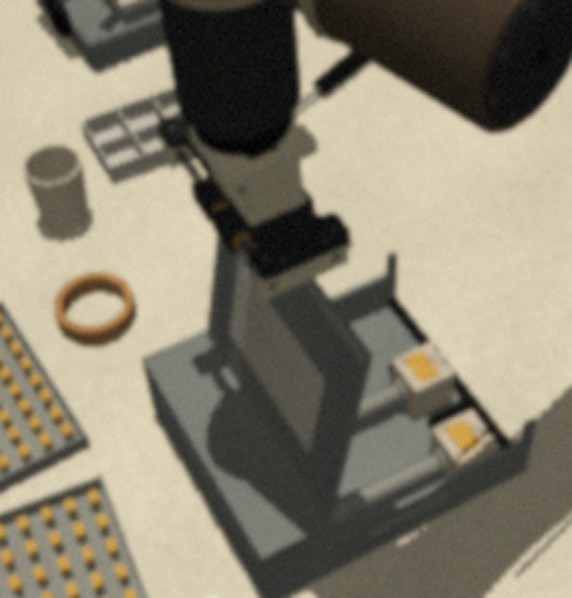

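>>> carry_out:
  linear:
    - [0, 1.4, 0.4]
    - [0, 2.8, 0.8]
    - [0, 4.1, 1.2]
    - [0, 5.4, 1.8]
    - [0, 6.7, 2.5]
    - [0, 7.9, 3.2]
    - [0, 9.1, 4]
    - [0, 10.2, 4.9]
    - [0, 11.2, 5.9]
    - [0, 12.2, 6.9]
    - [0, 13.2, 8]
  twist: [0, 0, 0, 0, 0, 0, 0, 0, 0, 0, 0]

```text
clock: 32.35
tool_pos: [0.4691, -0.0134, 0.3868]
orientation: [178.4, -0.6, -87.9]
force: [1.3, 0.4, 1.2]
opening: 0.0005
```

```bash
python3 -c "
from h import *
p,M,o=gp()
print(st(),p,o['tool_pos']+M@[0,0,.178])
s=ctrl.snapshot('scene');crop(s,150,80,250,230,2.4,'pics/sc23.png')"
```

```text
{'clock': np.float64(32.35), 'tool_pos': array([ 0.469, -0.013,  0.387]), 'orientation': array([178.387,  -0.568, -87.927]), 'force': array([1.306, 0.447, 1.163]), 'moment': array([ 0.069, -0.706,  0.003]), 'opening': np.float64(0.0), 'joint_pos': array([ 2.2475e+01,  2.1600e+00, -2.5221e+01, -3.3000e-02, -6.4330e+01,
        6.9605e+01])} [ 0.46464442 -0.01513802  0.2275876 ] [ 0.46412516 -0.01534229  0.20889593]
```

View pics/sc23.png

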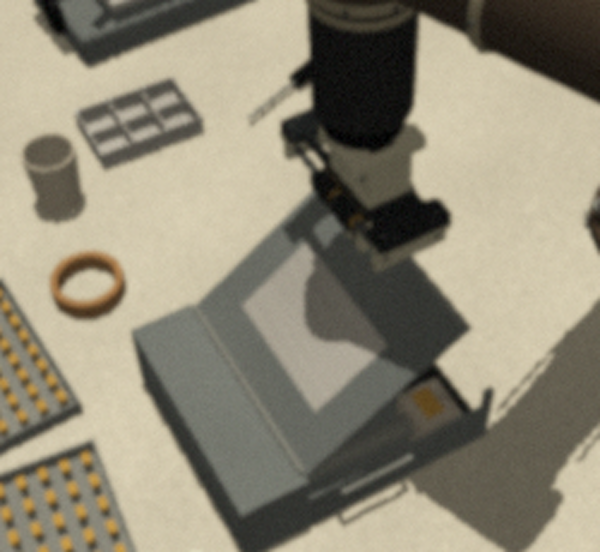

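The lid is at about 35°. Following it down.

>>> carry_out:
  linear:
    - [0, 0.6, 1]
    - [0, 1.1, 2.2]
    - [0, 1.6, 3.5]
    - [0, 2, 4.8]
    - [0, 2.4, 6]
    - [0, 2.8, 7.2]
    - [0, 3.1, 8.4]
    - [0, 3.3, 9.6]
    - [0, 3.4, 10.6]
    - [0, 3.4, 11.2]
    - [0, 3.4, 11.4]
    - [0, 3.4, 11.4]
  twist: [0, 0, 0, 0, 0, 0, 0, 0, 0, 0, 0, 0]

```text
clock: 33.4
tool_pos: [0.4298, -0.016, 0.2725]
orientation: [178.2, -0.6, -88.0]
force: [-1.1, 0.5, 0.3]
opening: 0.0002
```

```bash
python3 -c "
from h import *
p,M,o=gp()
print(st(),p,o['tool_pos']+M@[0,0,.178])
s=ctrl.snapshot('scene');crop(s,150,80,250,230,2.4,'pics/sc24.png')"
```

```text
{'clock': np.float64(33.4), 'tool_pos': array([ 0.43 , -0.016,  0.273]), 'orientation': array([178.172,  -0.567, -87.951]), 'force': array([-1.109,  0.471,  0.332]), 'moment': array([0.088, 0.133, 0.003]), 'opening': np.float64(0.0), 'joint_pos': array([ 24.266,   5.836, -38.564,  -0.226, -47.506,  67.93 ])} [ 0.42475072 -0.01776553  0.11333479] [ 0.42416127 -0.01797162  0.09464522]
```

View pics/sc24.png

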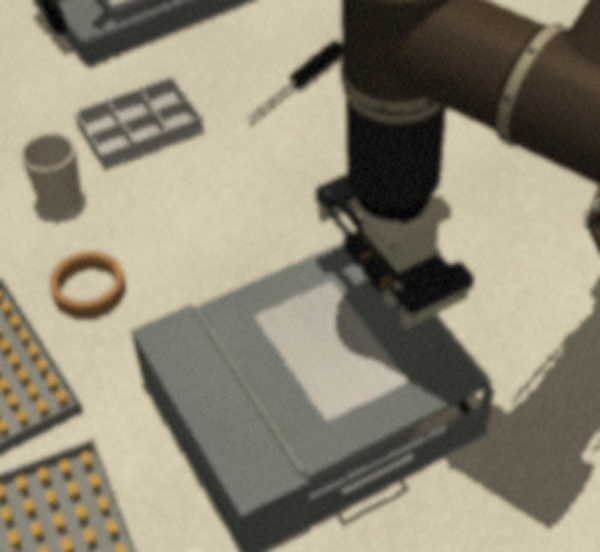

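Almost shut. Pressing gently until the force rises.

>>> carry_out:
  linear:
    - [0, 0, 0.2]
    - [0, 0, 0.4]
    - [0, 0, 0.4]
  twist: [0, 0, 0]

```text
clock: 33.7
tool_pos: [0.4299, -0.016, 0.2719]
orientation: [178.2, -0.6, -87.9]
force: [-17.3, 4.7, 41.1]
opening: 0.0004
```

>>> carry_out:
  linear:
    - [0, 0, 0.2]
    - [0, 0, 0.4]
    - [0, 0, 0.4]
  twist: [0, 0, 0]

```text
clock: 33.95
tool_pos: [0.4298, -0.0159, 0.2717]
orientation: [178.2, -0.6, -87.8]
force: [-21.8, 6.3, 50.9]
opening: 0.0005
```

The fingertips are on a hard stop, so the lid is shut. Retreating up and clear.

>>> carry_out:
  linear:
    - [0, 0, -1]
    - [0, 0, -3]
    - [0, 0, -6]
    - [0, 0, -9]
    - [0, 0, -12]
    - [-1, 0, -15]
    - [-4, 0, -17]
    - [-7, 0, -18]
    - [-10, 0, -18]
    - [-13, 0, -18]
    - [-16, 0, -18]
    - [-19, 0, -18]
  twist: [0, 0, 0, 0, 0, 0, 0, 0, 0, 0, 0, 0]

```text
clock: 34.95
tool_pos: [0.4277, 0.1775, 0.4506]
orientation: [178.3, -0.6, -87.8]
force: [1.3, 0.3, -0.1]
opening: 0.0005
```

>>> carry_out:
  linear:
    - [-3, 0, 0]
    - [-6, 0, 0]
    - [-9, 0, 0]
    - [-12, 0, 0]
    - [-15, 0, 0]
    - [-17, 0, 0]
    - [-17, 0, 0]
  twist: [0, 0, 0, 0, 0, 0, 0]

```text
clock: 35.53
tool_pos: [0.4212, 0.3507, 0.4486]
orientation: [178.3, -0.6, -87.7]
force: [0.8, -0.3, 0.4]
opening: 0.0003
```

```bash
python3 -c "
from h import *
print(st())
s=ctrl.snapshot('scene');cv2.imwrite('pics/sc25f.png',s);crop(s,190,150,190,170,3.5,'pics/sc25.png')
s=ctrl.snapshot('top');cv2.imwrite('pics/t25.png',s)"
```

```text
{'clock': np.float64(35.533), 'tool_pos': array([0.421, 0.351, 0.449]), 'orientation': array([178.299,  -0.584, -87.678]), 'force': array([ 0.752, -0.316,  0.419]), 'moment': array([ 0.005, -0.195, -0.001]), 'opening': np.float64(0.0), 'joint_pos': array([ 59.82 ,   7.643, -10.312,  -1.17 , -73.454,  32.84 ])}
```

View pics/sc25.png

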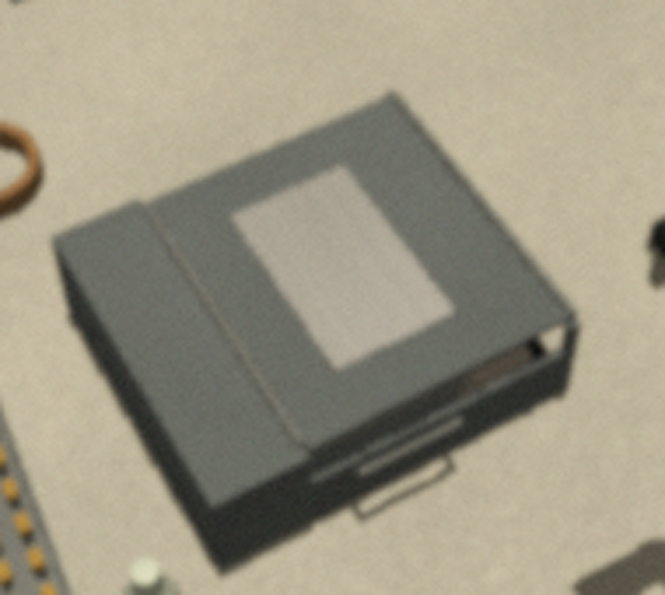

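View pics/t25.png

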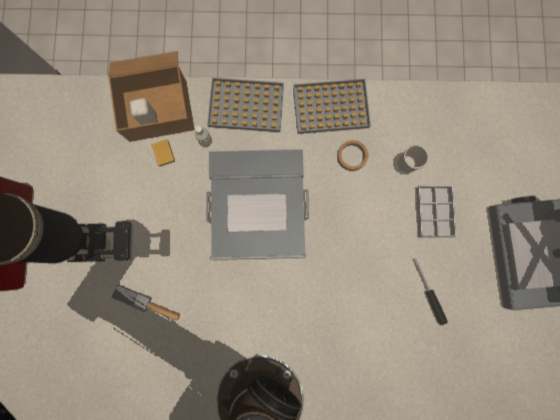

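View pics/sc25f.png

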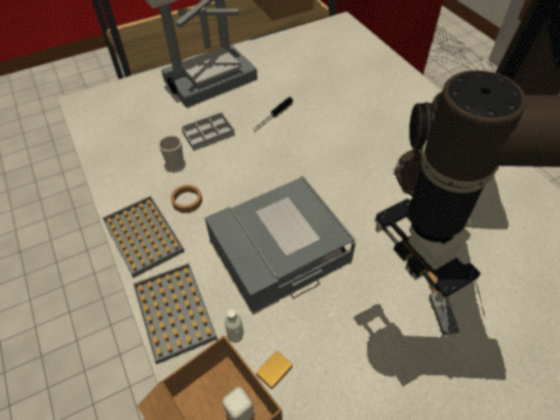

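The lid lies flush and nothing else has moved. A last numeric check of the lid edge height.

```bash
python3 -c "
from h import *
print(tri((302.9,176.6),(304.5,256.5)),tri((354.3,240.9),(212,258.5)))
print(tri((251.1,295),(209.6,151.6))[0])
a,b=cv2.imread('pics/top0.png'),cv2.imread('pics/t25.png')
"
```

```text
(array([ 0.39841401, -0.1155263 ,  0.09010267]), [np.float64(0.00014744559413035134), np.float64(0.0001474455941296178)]) (array([0.38962346, 0.13491796, 0.08659388]), [np.float64(0.0001524401149220834), np.float64(0.00015244011492237576)])
[0.68666569 0.15173949 0.08929109]
```

The lid edge is at z ≈ 0.088 and the cover at 0.089, so they are flush. Handing in.

```bash
python3 -c "
from plant import ctrl
print(ctrl.close_job())"
```

```text
the job is handed in; nothing more can be done
None
```

I packed both trophies on the bench (there were only two), and the lid is shut; I handed the job in at about 36 s.

- **Lid opening:** I pushed it back onto its stop, where the force rose to about 30 N.
- **First trophy (inner, about 0.65 kg):** the trial lift showed its balance toward the base. I moved the grip to about x −42 mm, where it hung level, and laid it in the left lane.
- **Second trophy (outer, about 0.5 kg):** it pivoted cup-down on the first small lift, staying close to the bench. Regripped at about x +5 mm it hung level, and it went into the middle lane.
- **Lid shutting:** I folded it down from behind until the fingertips met a hard stop. The last press reached about 50 N at the wrist, more than needed, though under the 120 N limit. The 40 N limit covers the arm and gripper body; only the fingertips pressed, but I can't confirm how that is counted.

**Last checks:**
- **Lid:** the edge measured z 0.087–0.090 against 0.089 for the fixed cover, so it is flush.
- **Second trophy:** its origin was at about case x 0, y +2 mm. I placed its height from the arm's position and did not triangulate it after release.
- **Bystanders:** none looked moved in the final pictures. I did not measure their positions.
- **Robot:** it is clear of everything.

**Disagreement:** the first trophy's measured place changed after I set it down, from about case x +4, y +78 mm to x +9 to +14, y +94 mm. It may have been knocked or nudged, or the first view may have been partly hidden. Its base still lay flat (top at z 0.057) and inside the limits when last seen before the lid shut.

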